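# Check the moisture of timber sample blanks on the bench meter

### The job

Check every wooden sample blank on this bench (two or three of them: pale spruce, orange-brown cherry, dark wenge; not all kinds are always there) on the moisture meter, working along its keys from left to right, palest wood first: press the key of the blank's own colour fully home so that it latches, lay the blank flat in the matching sample well, let go of it and leave it untouched for a good two seconds to get its reading, then move it to the shallow green tray. Finish with all the blanks lying flat on the tray's floor, side by side and not on each other, and the meter switched back to standby with the red key. Leave the plane, the mallet and the mug where they are.

Things in the scene. Friction and masses are not known exactly. Their poses are not given: they have to be found in the camera images.
- meter: Moisture meter: fixed grey case 250 mm deep (its x, away from the robot), 200 mm wide (its y, to the left) and 48 mm high, within about 9 degrees of square to the robot, on the left or the right of the bench. Origin at the centre of its underside, z up. On its top: four coloured keys in a row at the robot's end, a flush display in the middle, the sample well beyond it.
- well (a point): Centre of the floor of the sample well, axes as the meter's. The well is a rectangular pocket in the meter's top, 61 mm along x and 101 mm along y, 9 mm deep, its floor 39 mm over the bench, with brass strips. Its rim is bevelled, 3 mm wider each way at the top, 5 mm deep. A blank fits in long side along y with 2.5 mm to spare all round and stands 21 mm proud of the case. The key tops lie 133 mm from this point along -x.
- tray_in (a point): Centre of the inner floor of the shallow green tray, fixed, on the other side of the bench from the meter. Inner floor 238 mm along the point's x and 208 mm along its y, 6 mm over the bench; walls 6 mm thick stand 8 mm over the floor. It holds four blanks lying in two rows of two, long side along the point's x.
- key_light (a joint): Travel (m) of the pale straw-coloured key, the leftmost of four as seen from the robot; 0 = up, about 0.010 = latched down, 0.012 = its lower stop. For the pale spruce blank.
- key_mid (a joint): Travel of the orange-brown key, second from the left. For the cherry blank.
- key_dark (a joint): Travel of the very dark brown key, third from the left. For the wenge blank.
- key_standby (a joint): Travel of the red standby key with the white inlay, the rightmost; it is the latched one at the start.
- key_light_top (a point): Centre of the top face of the key_light cap. The cap is 46 mm along the point's x by 32 mm along its y; the four keys stand in a row along y, 38 mm apart, leftmost at +y. Its top is 66 mm over the bench when up, 56 mm when latched. Axes as the well's.
- key_mid_top (a point): Centre of the top face of the key_mid cap. The cap is 46 mm along the point's x by 32 mm along its y; the four keys stand in a row along y, 38 mm apart, leftmost at +y. Its top is 66 mm over the bench when up, 56 mm when latched. Axes as the well's.
- key_dark_top (a point): Centre of the top face of the key_dark cap. The cap is 46 mm along the point's x by 32 mm along its y; the four keys stand in a row along y, 38 mm apart, leftmost at +y. Its top is 66 mm over the bench when up, 56 mm when latched. Axes as the well's.
- key_standby_top (a point): The same for the red key. All keys: pressing straight down takes 5 to 7 N; from about 10.5 mm down a hook in the meter catches the key, and it stays at 9.5 to 10 mm when let go. A key pressed half way already frees the latched one, and springs up again if it is let go before it is caught.
- blank_light: Timber sample blank, pale straw-coloured (spruce): a plain planed block 96 mm long (its x), 56 mm wide (its y), 30 mm thick (its z), 60 to 140 g. Origin at the centre of its underside. It lies flat on the bench between the meter and the tray at the start, at any angle; it may be absent.
- blank_mid: Timber sample blank, orange-brown (cherry): a plain planed block 96 mm long (its x), 56 mm wide (its y), 30 mm thick (its z), 60 to 140 g. Origin at the centre of its underside. It lies flat on the bench between the meter and the tray at the start, at any angle; it may be absent.
- blank_dark: Timber sample blank, very dark brown (wenge): a plain planed block 96 mm long (its x), 56 mm wide (its y), 30 mm thick (its z), 60 to 140 g. Origin at the centre of its underside. It lies flat on the bench between the meter and the tray at the start, at any angle; it may be absent.
- plane: Bystander: dark steel bench plane, 200 mm long (its y), 60 mm wide, about 85 mm high, on the far edge of the bench. Origin at the centre of its underside.
- mallet: Bystander: wooden mallet lying on the bench's far side: barrel head 68 mm thick, 120 mm long along its x, handle reaching 190 mm towards its +y. Origin under the middle of the head.
- mug: Bystander: white mug, 82 mm wide, 90 mm high, on the bench's far side. Origin at the centre of its underside.
There are look-alikes about, which are no part of the job. Of the things that look like the blank_light, take the one that is farthest from the robot's base at the start.

How it is judged (in metres and radians):
On the way, in this order (a step that is already met when the one before it is completed fails the run):
1. The pale blank lies flat in the sample well, untouched, with the pale key latched down, for 2 s (horizontal distance between blank_light and well below 0.005 m and z of blank_light in the frame of well below 0.002 m and angle between blank_light's own z axis and vertical below 0.03 rad and angle between the x axis of blank_light and the y axis of well, either way round below 0.08 rad and z of key_light_top in the frame of blank_light below 0.02 m and contact force between the fingers and blank_light below 0.2 N), for 2 s.
2. The orange-brown blank lies flat in the sample well, untouched, with the orange-brown key latched down, for 2 s (horizontal distance between blank_mid and well below 0.005 m and z of blank_mid in the frame of well below 0.002 m and angle between blank_mid's own z axis and vertical below 0.03 rad and angle between the x axis of blank_mid and the y axis of well, either way round below 0.08 rad and z of key_mid_top in the frame of blank_mid below 0.02 m and contact force between the fingers and blank_mid below 0.2 N), for 2 s.
3. The dark brown blank lies flat in the sample well, untouched, with the dark brown key latched down, for 2 s (horizontal distance between blank_dark and well below 0.005 m and z of blank_dark in the frame of well below 0.002 m and angle between blank_dark's own z axis and vertical below 0.03 rad and angle between the x axis of blank_dark and the y axis of well, either way round below 0.08 rad and z of key_dark_top in the frame of blank_dark below 0.02 m and contact force between the fingers and blank_dark below 0.2 N), for 2 s.
At the end, for the whole second after the job is handed in: Every blank that is there lies flat (within 0.08 rad) on the tray's floor (underside within 4 mm of it), at rest, wholly inside the tray; the red standby key is latched (more than 8 mm down) and the other three keys are up (less than 4 mm down) (x of blank_light in the frame of tray_in between -0.095 and 0.095 m and y of blank_light in the frame of tray_in between -0.08 and 0.08 m and z of each of blank_light, blank_mid, blank_dark in the frame of tray_in below 0.004 m and angle between each of blank_light, blank_mid, blank_dark's own z axis and vertical below 0.08 rad and linear speed of each of blank_light, blank_mid, blank_dark below 0.02 m/s and x of blank_mid in the frame of tray_in between -0.095 and 0.095 m and y of blank_mid in the frame of tray_in between -0.08 and 0.08 m and x of blank_dark in the frame of tray_in between -0.095 and 0.095 m and y of blank_dark in the frame of tray_in between -0.08 and 0.08 m and value of joint key_standby above 0.008 m and value of joint each of key_light, key_mid, key_dark below 0.004 m); the robot touches nothing.
It fails at once if The plane is shifted by more than 30 mm (distance of plane from where it was at the start of the episode above 0.03 m).
It fails at once if The mallet is shifted by more than 30 mm (distance of mallet from where it was at the start of the episode above 0.03 m).
It fails at once if The mug is shifted by more than 30 mm (distance of mug from where it was at the start of the episode above 0.03 m).
Of blank_light, blank_mid, blank_dark only 2 to 3 are there at a start; the rules pass over those that are not, and their reading is None.
At some moment in a run one of blank_light, blank_mid, blank_dark may be knocked a few centimetres aside while the robot is not near it.
Once in a run the grip may slacken for a moment while it holds something.
It also fails if it takes over 210 s, if anything falls off the work surface, if the arm or the gripper's body presses on something with over 40 N, if the wrist force passes 120 N, or if a joint passes its speed limit or range.

### The arm

A 6-joint arm with a two-finger parallel gripper is mounted at the origin on the work surface. World frame = base frame: x ahead of the robot, y to its left, z up, the work surface at z = 0. Lengths are in m, angles in degrees, forces in N, time in s.
With the tool pointing down it reaches from about 0.3 to 0.85 m from the base axis. Payload 5.4 kg.
Tool frame: the origin (TCP) lies midway between the tips of the shut fingers; the grasp point (between the pads) lies manip.grip_depth behind it (manip.grip_depth is the distance from the TCP to the grasp point, in m); z points along the fingers, y is the line along which they close (so a half turn about z gives the same grasp; the last joint's range is limited). The gripper opens to 85 mm and grips with 20 to 120 N. Pads are 22 mm wide; open, the fingers measure 114 mm over their backs; the gripper's body (76 mm by 85 mm) begins 54 mm behind the grasp point. The pads swing forward as they close: fully open they stand 13 mm farther back than shut.
Start: joints at [-75.865, 9.076, 91.501, -0, 79.423, -12.038], TCP at [0.254, -0.516, 0.231] pointing down, gripper open.
Joint ranges: [-166.64, 166.64], [-54.1, 131.32], [10.49, 154.53], [-73.88, 253.88], [9.74, 151.15], [-171.62, 171.62]. Speed limits (degrees/s): [147.25, 147.25, 180, 180, 180, 180].

### API

Orientations are given as a 3x3 rotation matrix whose columns are the frame's x, y, z axes.
In Python, from rig import readout, viewer, hand_in, manip gives the robot as it stands.
- The arm moves only by the tool jog_arm, never from a script. Its argument "series" is a list of rows, each a list of 4 numbers: the shift along the tool's x, y, z in units of 3 cm (1.0 is 3 cm), then the turn about the tool's z in units of 5 degrees (1.0 is 5 degrees). A call has 1 to 10 rows; each row shifts and turns the commanded pose from where the row before left it, along the tool's axes as they then stand; what a row does not reach is not made up. A row lasts 1/12 s, in which the tool goes at most 41.7 mm and 7.16 degrees, less where a joint would pass 70% of its speed; a pose out of reach is approached as far as the arm can. A call with a number of a shift or a turn outside -1 to 1 is refused whole. A call with a gripper value outside its range is refused whole. "hand" is the opening, from 0 (shut) to 1 (fully open), set as the call begins (left out, the last holds). The fingers move at their own pace and stop on an object; "force" is the grip in N (left out, the last holds). Time passes only in rows, so rows that do not move let the fingers close. It gives the time, the measured TCP pose, the force, the opening and the grip force at its end, in the units of the state.
- readout.state(): the state, without advancing time (a new reading comes with each control period).
- viewer.read_camera(name): name is "side" or "top"; returns the picture (480x640x3 uint8, red, green, blue); there is no depth.
- viewer.get_calibration(name): a dict with "camera_matrix" (3x3 intrinsics, pixels), "camera_from_world" (4x4, takes a point from world to camera coordinates). Camera axes: x right, y up, looking along -z (the intrinsics and any distortion apply to the point x, -y, -z); pixel columns grow to the right and rows downward; lengths in m; the calibration is good to about 2 mm. A picture is of the moment at which its call begins. get_calibration takes no time and is no camera call.
- hand_in(): hands the job in; it is judged then, once.
The state is a dict: "t": time; "joints": joint angles; "qvel": joint speeds; "tau": joint torques, N m; "tool_pos": TCP position; "tcp_rot": TCP orientation; "wrist_force": force on the tool from outside, world axes, zero at the start; "wrist_torque": the same for the moment, N m; "grip_width": finger opening in m; "finger_force": force on a finger pad.
Only numpy, scipy, OpenCV 4.12 (cv2) and the standard library are available. Lean on these libraries where they do the work, as an engineer would, in place of code of your own. Each camera call takes 0.05 s, during which the arm holds its last target. There are 200 camera calls.

## Working session

There is one attempt and no reset: what is moved stays moved. The work goes in short steps, Python scripts to look and compute and a tool call to move; the robot and the scene stay as the last step left them, time stands still between calls to the robot, and variables do not carry over. Pictures are saved under pics/ and viewed, at most 14 in all, crops included, and the job is handed in when it is done.

Besides the shell and the picture viewer there is one more tool, called after "Emit:" as name(argument=value, ...), one argument or row to a line, values as JSON. jog_arm: Moves the arm, as the interface text tells. Its arguments: {"type":"object","properties":{"series":{"type":"array","items":{"type":"array","items":{"type":"number"}}},"hand":{"type":"number"},"force":{"type":"number"}},"required":["series"]}

```bash
ls; mkdir -p pics
python3 - <<'E'
from rig import readout, viewer, manip
import cv2,numpy as np
s=readout.state();print(s);print(manip.grip_depth)
for n in("side","top"):
    cv2.imwrite(f"pics/{n}0.png",cv2.cvtColor(viewer.read_camera(n),cv2.COLOR_RGB2BGR))
    print(n,viewer.get_calibration(n))
E
```

```text
pics
{'t': 0.0, 'joints': array([-7.58651434e+01,  9.11377323e+00,  9.15736710e+01,  1.96395801e-04,
        7.94241592e+01, -1.20372370e+01]), 'qvel': array([ 0.05613713, -0.08121679,  0.05407936, -0.01681114, -0.04790111,
       -0.13558571]), 'tau': array([ 4.59339153e-04, -3.96010888e+01, -3.31423438e+01, -1.65941533e-04,
        8.64593050e-03,  1.30015039e-06]), 'tool_pos': array([ 0.25344791, -0.51544153,  0.23029281]), 'tcp_rot': array([[ 8.97473678e-01,  4.41067765e-01, -4.72406234e-04],
       [ 4.41067828e-01, -8.97471782e-01,  1.88969519e-03],
       [ 4.09512368e-04, -1.90431488e-03, -9.99998103e-01]]), 'wrist_force': array([-1.58941616, -0.59419058,  0.2856556 ]), 'wrist_torque': array([ 0.02046848, -0.00914901, -0.02504988]), 'finger_force': 0.0, 'grip_width': 0.08513419678550373}
0.0187
side {'camera_matrix': array([[551.3837427 ,   0.        , 324.18826775],
       [  0.        , 551.3837427 , 250.3366515 ],
       [  0.        ,   0.        ,   1.        ]]), 'camera_from_world': array([[ 0.99738269, -0.07222888,  0.00328043, -0.57168549],
       [ 0.04662779,  0.67721644,  0.73430494, -0.06025436],
       [-0.05525958, -0.73223008,  0.67881182, -1.08393009],
       [ 0.        ,  0.        ,  0.        ,  1.        ]])}
top {'camera_matrix': array([[501.23934124,   0.        , 317.10537794],
       [  0.        , 501.23934124, 240.20927393],
       [  0.        ,   0.        ,   1.        ]]), 'camera_from_world': array([[ 0.04494635, -0.99898313, -0.00354031, -0.02740207],
       [ 0.9783268 ,  0.04329938,  0.2024891 , -0.56904648],
       [-0.2021299 , -0.01256472,  0.97927812, -0.91459895],
       [ 0.        ,  0.        ,  0.        ,  1.        ]])}
```

View pics/top0.png

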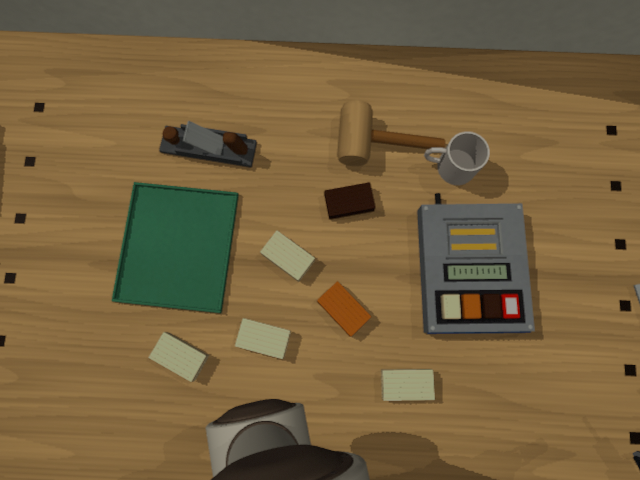

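View pics/side0.png

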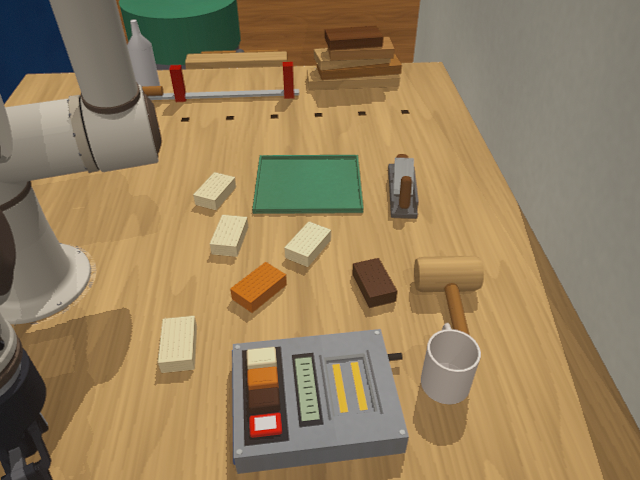

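```bash
cat > h.py <<'E'
from rig import readout, viewer, manip
import cv2,numpy as np
def grab(n,save=None):
    im=viewer.read_camera(n)
    if save: cv2.imwrite(f"pics/{save}.png",cv2.cvtColor(im,cv2.COLOR_RGB2BGR))
    return im
def ray(n,px,z):
    c=viewer.get_calibration(n);K=c["camera_matrix"];T=c["camera_from_world"];R=T[:3,:3]
    o=-R.T@T[:3,3];px=np.atleast_2d(np.asarray(px,float))
    d=np.c_[(px[:,0]-K[0,2])/K[0,0],-(px[:,1]-K[1,2])/K[1,1],-np.ones(len(px))]@R
    return o+d*((z-o[2])/d[:,2])[:,None]
def proj(n,P):
    c=viewer.get_calibration(n);K=c["camera_matrix"];T=c["camera_from_world"]
    q=np.atleast_2d(P)@T[:3,:3].T+T[:3,3];q=q*[1,-1,-1]
    return (q@K.T)[:,:2]/q[:,2:]
def blobs(m,amin):
    m=cv2.morphologyEx(m.astype(np.uint8),cv2.MORPH_OPEN,np.ones((3,3)))
    cs,_=cv2.findContours(m,cv2.RETR_EXTERNAL,cv2.CHAIN_APPROX_NONE)
    return [c[:,0] for c in cs if cv2.contourArea(c)>amin]
def rect(n,c,z):
    w=ray(n,c,z)[:,:2]
    (cx,cy),(a,b),t=cv2.minAreaRect((w*1000).astype(np.float32))
    if a<b: a,b,t=b,a,t+90
    return cx/1000,cy/1000,a,b,(t+90)%180-90   # long axis angle
E
python3 - <<'E'
from h import *
for n in("side","top"):
    T=viewer.get_calibration(n)["camera_from_world"];print(n,-T[:3,:3].T@T[:3,3])
im=cv2.cvtColor(cv2.imread("pics/top0.png"),cv2.COLOR_BGR2HSV)
for p in [(288,255),(262,338),(178,357),(408,385),(350,200),(345,308),(452,306),(471,306),(491,306),(505,300),(470,232),(430,260),(170,250),(300,150),(300,350)]:
    print(p,im[p[1],p[0]])
E
```

```text
side [ 0.51310122 -0.79417317  0.78190501]
top [ 0.37307725 -0.01422653  1.01077544]
(288, 255) [ 30  58 158]
(262, 338) [ 31  58 159]
(178, 357) [ 32  59 159]
(408, 385) [ 32  61 159]
(350, 200) [ 10 196  39]
(345, 308) [ 14 234 134]
(452, 306) [ 31  61 158]
(471, 306) [ 14 226 140]
(491, 306) [ 11 188  42]
(505, 300) [  3  92 152]
(470, 232) [ 22 199 154]
(430, 260) [60  5 93]
(170, 250) [ 74 132  89]
(300, 150) [ 18 131 152]
(300, 350) [ 18 132 139]
```

```bash
cat >> h.py <<'E'
def mask(im,k):
    h,s,v=[x.astype(int) for x in cv2.split(cv2.cvtColor(im,cv2.COLOR_RGB2HSV))]
    return dict(pale=(h>25)&(h<40)&(s>35)&(s<95)&(v>90),mid=(h>8)&(h<17)&(s>205)&(v>85),dark=(h<16)&(s>140)&(v<62)&(v>20),
      red=((h<4)|(h>176))&(s>150)&(v>90),brass=(h>19)&(h<26)&(s>170)&(v>110),green=(h>65)&(h<85)&(s>100))[k]
def fix(n,r,L=96,W=56):
    T=viewer.get_calibration(n)["camera_from_world"];o=(-T[:3,:3].T@T[:3,3])[:2]
    x,y,a,b,t=r;c=np.array([x,y]);e=np.array([np.cos(np.radians(t)),np.sin(np.radians(t))]);f=np.array([-e[1],e[0]])
    for u,ex in((e,a-L),(f,b-W)): c=c+u*np.sign((c-o)@u)*ex/2000
    return np.r_[c,t]
def find(n,im,k,amin=500,z=.03):
    return [(c.mean(0).round(),np.round(rect(n,c,z),4),fix(n,rect(n,c,z)).round(4)) for c in blobs(mask(im,k),amin)]
E
python3 - <<'E'
from h import *
im=cv2.cvtColor(cv2.imread("pics/top0.png"),cv2.COLOR_BGR2RGB)
for k in("pale","mid","dark"):
    for f in find("top",im,k,300): print(k,*f, np.hypot(*f[2][:2]).round(3))
def cen(c):
    m=cv2.moments(c.astype(np.int32).reshape(-1,1,2));return np.array([m["m10"],m["m01"]])/m["m00"]
for k,z in(("pale",.066),("mid",.066),("red",.056),("brass",.039)):
    for c in blobs(mask(im,k),60):
        p=cen(c)
        if p[0]>430: print(k,p.round(1),ray("top",p,z)[0].round(4),cv2.contourArea(c))
c=max(blobs(mask(im,"green"),3000),key=len)
print("tray", rect("top",c,.014), ray("top",[cen(c)],.01))
im2=im.copy()
h,s,v=[x.astype(int) for x in cv2.split(cv2.cvtColor(im,cv2.COLOR_RGB2HSV))]
c=max(blobs((s<40)&(v>40)&(np.arange(640)>400)&(np.arange(480)[:,None]>190),3000),key=len)
print("meter",rect("top",c,.048))
E
```

```text
pale [408. 385.] [  0.3068  -0.1855  95.5229  54.5096 -87.4029] [  0.3075  -0.1852 -87.4029] 0.359
pale [177. 356.] [ 0.3382  0.2553 94.4541 55.0353 64.402 ] [ 0.3383  0.2544 64.402 ] 0.423
pale [262. 338.] [ 0.3791  0.0952 94.3086 54.3596 78.0133] [ 0.3797  0.0942 78.0133] 0.391
pale [452. 306.] [ 0.4567 -0.2687 42.5069 29.468   2.5656] [ 0.4294 -0.2567  2.5656] 0.5
pale [287. 255.] [5.43700e-01 5.69000e-02 9.46108e+01 5.42560e+01 5.61136e+01] [ 0.5426  0.0568 56.1136] 0.546
mid [471. 306.] [ 0.4585 -0.3068 46.3683 34.2897  2.5661] [ 0.4332 -0.2971  2.5661] 0.525
mid [344. 309.] [ 4.42900e-01 -5.89000e-02  9.33480e+01  5.59613e+01  4.59208e+01] [ 0.4419 -0.0599 45.9208] 0.446
dark [492. 306.] [ 0.4612 -0.3475 44.4478 36.554   2.5655] [ 0.4351 -0.3389  2.5655] 0.552
dark [349. 199.] [ 6.63800e-01 -6.29000e-02  9.57850e+01  5.53190e+01 -7.69945e+01] [ 6.63400e-01 -6.29000e-02 -7.69945e+01] 0.666
pale [451.7 306.3] [ 0.453  -0.2595  0.066 ] 300.5
mid [471.3 305.8] [ 0.4556 -0.2961  0.066 ] 388.5
red [508.2 306.4] [ 0.4585 -0.3686  0.056 ] 122.5
brass [473.9 246.1] [ 0.5755 -0.3113  0.039 ] 159.5
brass [473.5 231.2] [ 0.6056 -0.3111  0.039 ] 145.5
tray (0.5554449462890625, 0.2841983337402344, 247.52049255371094, 218.8781280517578, -3.4972457885742188) [[0.5521379  0.28520303 0.01      ]]
meter (0.5346182250976562, -0.30815060424804686, 250.0417938232422, 208.66944885253906, 3.173670768737793)
```

```bash
cat >> h.py <<'E'
def plan(x,y,z,th,from_=None):
    "turn (units), then shifts (units) with the axes at th"
    s=readout.state();R=s["tcp_rot"];p=s["tool_pos"];t0=np.degrees(np.arctan2(R[1,0],R[0,0]))
    d=np.array([x,y,z])-p;c,n=np.cos(np.radians(th)),np.sin(np.radians(th))
    u=np.array([d[0]*c+d[1]*n,d[0]*n-d[1]*c,-d[2]])/.03
    j6=90+np.degrees(np.arctan2(y,x))-th
    print("t%.1f th0 %.1f turn %.2f shift"%(s["t"],t0,((t0-th+180)%360-180)/5),u.round(2),"j6 %.0f"%j6,"F",s["wrist_force"].round(1),"w %.4f"%s["grip_width"],p.round(4))
E
python3 -c "
from h import *
plan(.454,-.260,.1,92.7)"
```

```text
t0.1 th0 26.2 turn -13.31 shift [8.19 7.08 4.35] j6 -32 F [0.9 0.3 0.9] w 0.0854 [ 0.2535 -0.5155  0.2304]
```

Emit:
jog_arm(
  series=[
    [0, 0, 0, -1],
    [0, 0, 0, -1],
    [0, 0, 0, -1],
    [0, 0, 0, -1],
    [0, 0, 0, -1],
    [0, 0, 0, -1],
    [0, 0, 0, -1],
  ],
  hand=0,
)

```text
t: 0.68
tool_pos: [0.2535, -0.5157, 0.2307]
tcp_rot: [[0.478, 0.878, -0.0], [0.878, -0.478, 0.001], [0.001, -0.001, -1.0]]
wrist_force: [0.0, -0.5, -0.7]
grip_width: 0.0005
finger_force: 0.0
```

Emit:
jog_arm(
  series=[
    [0, 0, 0, -1],
    [0, 0, 0, -1],
    [0, 0, 0, -1],
    [0, 0, 0, -1],
    [0, 0, 0, -1],
    [0, 0, 0, -1],
    [0, 0, 0, -0.3],
    [0, 0, 0, 0],
  ],
)

```text
t: 1.35
tool_pos: [0.2535, -0.5157, 0.2308]
tcp_rot: [[-0.047, 0.999, -0.0], [0.999, 0.047, 0.001], [0.001, -0.0, -1.0]]
wrist_force: [0.3, 0.6, -0.4]
grip_width: 0.0003
finger_force: 0.0
```

Emit:
jog_arm(
  series=[
    [0.82, 0.7, 0.4, 0],
    [0.82, 0.7, 0.4, 0],
    [0.82, 0.7, 0.4, 0],
    [0.82, 0.7, 0.4, 0],
    [0.82, 0.7, 0.4, 0],
    [0.82, 0.7, 0.4, 0],
    [0.82, 0.7, 0.4, 0],
    [0.82, 0.7, 0.4, 0],
    [0.82, 0.7, 0.4, 0],
    [0.82, 0.7, 0.4, 0],
  ],
)

```text
t: 2.18
tool_pos: [0.4525, -0.259, 0.1106]
tcp_rot: [[-0.045, 0.999, -0.0], [0.999, 0.045, 0.0], [0.0, -0.0, -1.0]]
wrist_force: [0.5, -0.1, 0.2]
grip_width: -0.0001
finger_force: 0.0
```

Emit:
jog_arm(
  series=[
    [0, 0, 0, 0],
    [0, 0, 0, 0],
    [0, 0, 0, 0],
  ],
)

```text
t: 2.43
tool_pos: [0.4518, -0.2608, 0.1114]
tcp_rot: [[-0.046, 0.999, -0.0], [0.999, 0.046, -0.0], [-0.0, -0.0, -1.0]]
wrist_force: [-0.6, -0.5, 0.2]
grip_width: -0.0
finger_force: 0.0
```

```bash
python3 -c "
from h import *
plan(.454,-.260,.07,92.7)
plan(.454,-.260,.0545,92.7)"
```

```text
t2.4 th0 92.7 turn -0.01 shift [0.02 0.07 1.38] j6 -32 F [-0.6 -0.5  0.2] w -0.0000 [ 0.4518 -0.2608  0.1114]
t2.4 th0 92.7 turn -0.01 shift [0.02 0.07 1.9 ] j6 -32 F [-0.6 -0.5  0.2] w -0.0000 [ 0.4518 -0.2608  0.1114]
```

Emit:
jog_arm(
  series=[
    [0, 0.07, 0.7, 0],
    [0, 0, 0.6, 0],
    [0, 0, 0.2, 0],
    [0, 0, 0.2, 0],
    [0, 0, 0.2, 0],
    [0, 0, 0, 0],
    [0, 0, 0, 0],
  ],
)

```text
t: 3.02
tool_pos: [0.4541, -0.2614, 0.0551]
tcp_rot: [[-0.046, 0.999, 0.001], [0.999, 0.046, -0.001], [-0.001, 0.0, -1.0]]
wrist_force: [-1.9, 0.2, 2.8]
grip_width: 0.0001
finger_force: 1.4
```

Emit:
jog_arm(
  series=[
    [0, 0, 0.07, 0],
    [0, 0, 0, 0],
    [0, 0, 0, 0],
  ],
)

```text
t: 3.27
tool_pos: [0.4546, -0.2615, 0.0539]
tcp_rot: [[-0.047, 0.999, 0.001], [0.999, 0.047, -0.002], [-0.002, 0.001, -1.0]]
wrist_force: [-4.0, 0.1, 9.4]
grip_width: 0.0001
finger_force: 4.7
```

Emit:
jog_arm(
  series=[
    [0, 0, -0.3, 0],
    [0, 0, -1, 0],
    [0, 0, -1, 0],
    [0, 0, -1, 0],
    [0.8, 0, -0.5, 0],
    [0.8, 0, -0.5, 0],
    [0.8, 0, 0, 0],
    [0.8, 0, 0, 0],
    [0, 0, 0, 0],
  ],
  hand=1,
)

```text
t: 4.02
tool_pos: [0.4495, -0.161, 0.1817]
tcp_rot: [[-0.05, 0.999, 0.001], [0.999, 0.05, 0.001], [0.001, 0.001, -1.0]]
wrist_force: [0.4, -0.6, 0.2]
grip_width: 0.0851
finger_force: 0.0
```

```bash
python3 -c "
from h import *
im=grab('top','t1')
for k in('pale','mid','dark'):
    for f in find('top',im,k,300): print(k,*f[:2])
cv2.imwrite('pics/t1c.png',cv2.resize(cv2.imread('pics/t1.png')[190:350,240:560],None,fx=2,fy=2))
plan(.5437,.0569,.10,56.1)"
```

```text
pale [177. 356.] [ 0.3382  0.2553 94.4541 55.0353 64.402 ]
pale [255. 334.] [ 0.3814  0.1054 73.0222 54.2776 78.4979]
pale [287. 255.] [5.43600e-01 5.69000e-02 9.46108e+01 5.46250e+01 5.61136e+01]
mid [343. 308.] [ 4.43400e-01 -5.85000e-02  9.19913e+01  5.58968e+01  4.59208e+01]
dark [349. 199.] [ 6.63900e-01 -6.29000e-02  9.58698e+01  5.52594e+01 -7.71662e+01]
t4.1 th0 92.8 turn 7.35 shift [ 7.83 -1.48  2.72] j6 40 F [-0.5 -0.4 -0.6] w 0.0854 [ 0.4497 -0.1628  0.1817]
```

View pics/t1c.png

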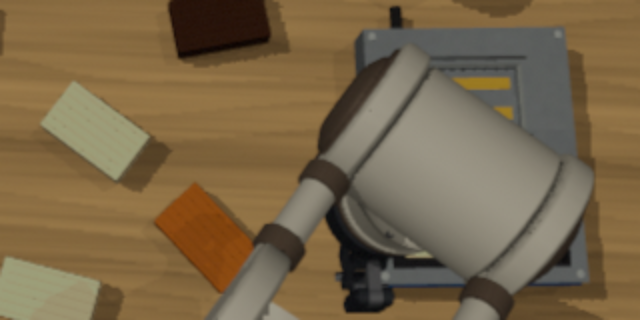

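Emit:
jog_arm(
  series=[
    [0, 0, 0, 1],
    [0, 0, 0, 1],
    [0, 0, 0, 1],
    [0, 0, 0, 1],
    [0, 0, 0, 1],
    [0, 0, 0, 1],
    [0, 0, 0, 1],
    [0, 0, 0, 0.35],
    [0, 0, 0, 0],
  ],
)

```text
t: 4.82
tool_pos: [0.4497, -0.1654, 0.1813]
tcp_rot: [[0.562, 0.827, 0.0], [0.827, -0.562, -0.0], [0.0, 0.001, -1.0]]
wrist_force: [0.0, -0.2, 1.1]
grip_width: 0.0855
finger_force: 0.0
```

Emit:
jog_arm(
  series=[
    [0.87, -0.16, 0.3, 0],
    [0.87, -0.16, 0.3, 0],
    [0.87, -0.16, 0.3, 0],
    [0.87, -0.16, 0.3, 0],
    [0.87, -0.16, 0.3, 0],
    [0.87, -0.16, 0.3, 0],
    [0.87, -0.16, 0.3, 0],
    [0.87, -0.16, 0.3, 0],
    [0.87, -0.16, 0.3, 0],
    [0, 0, 0, 0],
  ],
)

```text
t: 5.65
tool_pos: [0.5455, 0.0574, 0.0984]
tcp_rot: [[0.557, 0.831, -0.002], [0.831, -0.557, 0.002], [0.0, -0.003, -1.0]]
wrist_force: [0.4, -0.6, 0.9]
grip_width: 0.0854
finger_force: 0.0
```

Emit:
jog_arm(
  series=[
    [0, 0, 0, 0],
    [0, 0, 0, 0],
  ],
)

```text
t: 5.82
tool_pos: [0.5455, 0.0536, 0.1003]
tcp_rot: [[0.56, 0.829, 0.0], [0.829, -0.56, -0.0], [-0.0, 0.0, -1.0]]
wrist_force: [0.2, -0.2, -0.2]
grip_width: 0.0854
finger_force: 0.0
```

```bash
python3 -c "
from h import *
im=grab('top','t2')
def cen(c):
    m=cv2.moments(c.astype(np.int32).reshape(-1,1,2));return np.array([m['m10'],m['m01']])/m['m00']
for k in ('pale','mid','red','brass'):
    for c in blobs(mask(im,k),60):
        p=cen(c)
        if p[0]>425: print(k,p.round(1),[ray('top',p,z)[0].round(4) for z in (.039,.056,.066)])
im=grab('side','s2')
plan(.5437,.0569,.012,56.1)
cv2.imwrite('pics/s2c.png',cv2.resize(cv2.imread('pics/s2.png')[190:460,140:440],None,fx=2,fy=2))"
```

```text
mid [472.1 305.5] [array([ 0.4585, -0.3058,  0.039 ]), array([ 0.4571, -0.3007,  0.056 ]), array([ 0.4562, -0.2977,  0.066 ])]
red [508.9 306.1] [array([ 0.4606, -0.3763,  0.039 ]), array([ 0.4591, -0.37  ,  0.056 ]), array([ 0.4582, -0.3662,  0.066 ])]
brass [473.9 246.1] [array([ 0.5755, -0.3113,  0.039 ]), array([ 0.572 , -0.3061,  0.056 ]), array([ 0.5699, -0.303 ,  0.066 ])]
brass [472.8 231.2] [array([ 0.6055, -0.3097,  0.039 ]), array([ 0.6014, -0.3045,  0.056 ]), array([ 0.599 , -0.3014,  0.066 ])]
t5.9 th0 55.9 turn -0.05 shift [ 0.07 -0.12  2.96] j6 40 F [-0.5 -0.3 -0.3] w 0.0855 [0.5456 0.0531 0.1007]
```

View pics/s2c.png

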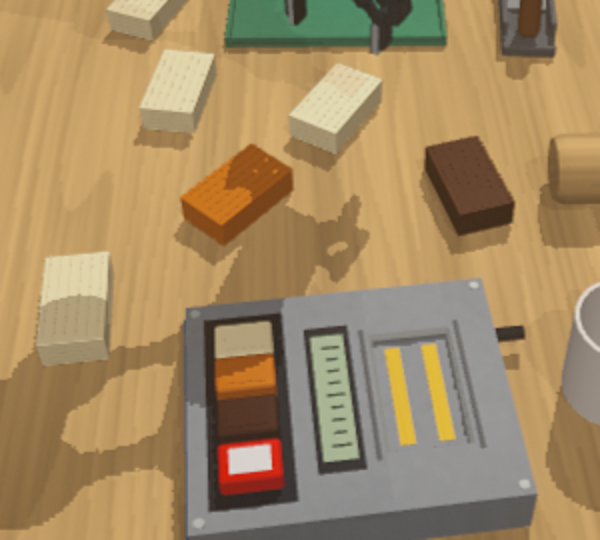

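The side crop shows the pale key (crop 245,337) sunk and the red one standing up (250,468), so the pale key has latched. The pale blank is still in place.

Emit:
jog_arm(
  series=[
    [0.07, -0.12, 0.7, 0],
    [0, 0, 0.7, 0],
    [0, 0, 0.7, 0],
    [0, 0, 0.5, 0],
    [0, 0, 0.35, 0],
    [0, 0, 0, 0],
  ],
)

```text
t: 6.42
tool_pos: [0.5418, 0.0573, 0.0098]
tcp_rot: [[0.561, 0.828, -0.004], [0.828, -0.561, 0.0], [-0.002, -0.003, -1.0]]
wrist_force: [0.0, -0.8, 0.1]
grip_width: 0.0855
finger_force: 0.0
```

Emit:
jog_arm(
  series=[
    [0, 0, 0, 0],
    [0, 0, 0, 0],
    [0, 0, 0, 0],
    [0, 0, 0, 0],
    [0, 0, 0, 0],
    [0, 0, 0, 0],
  ],
  hand=0,
  force=60,
)

```text
t: 6.92
tool_pos: [0.5453, 0.0577, 0.0136]
tcp_rot: [[0.56, 0.828, 0.004], [0.828, -0.56, -0.001], [0.002, 0.003, -1.0]]
wrist_force: [-0.1, -1.6, 6.5]
grip_width: 0.0546
finger_force: 65.2
```

Emit:
jog_arm(
  series=[
    [0, 0, -0.3, 0],
    [0, 0, -0.7, 0],
    [0, 0, -0.7, 0],
    [0, 0, -0.7, 0],
    [0, 0, -0.7, 0],
    [0, 0, -0.4, 0],
    [0, 0, 0, 0],
  ],
)

```text
t: 7.5
tool_pos: [0.5457, 0.0579, 0.1202]
tcp_rot: [[0.56, 0.828, 0.006], [0.828, -0.56, -0.001], [0.003, 0.005, -1.0]]
wrist_force: [0.9, 0.5, -0.5]
grip_width: 0.0541
finger_force: 64.5
```

```bash
python3 -c "
from h import *
plan(.5905,-.3112,.10,92.7)"
```

```text
t7.5 th0 55.9 turn -7.35 shift [-12.36   0.91   0.67] j6 -30 F [ 0.9  0.5 -0.5] w 0.0541 [0.5457 0.0579 0.1202]
```

Emit:
jog_arm(
  series=[
    [0, 0, 0, -1],
    [0, 0, 0, -1],
    [0, 0, 0, -1],
    [0, 0, 0, -1],
    [0, 0, 0, -1],
    [0, 0, 0, -1],
    [0, 0, 0, -1],
    [0, 0, 0, -0.35],
  ],
)

```text
t: 8.17
tool_pos: [0.5424, 0.0581, 0.115]
tcp_rot: [[-0.051, 0.999, -0.003], [0.999, 0.051, 0.0], [0.001, -0.003, -1.0]]
wrist_force: [0.1, 0.1, -1.3]
grip_width: 0.0546
finger_force: 64.4
```

Emit:
jog_arm(
  series=[
    [-0.82, 0.06, 0, 0],
    [-0.82, 0.06, 0, 0],
    [-0.82, 0.06, 0, 0],
    [-0.82, 0.06, 0, 0],
    [-0.82, 0.06, 0, 0],
    [-0.82, 0.06, 0, 0],
    [-0.82, 0.06, 0, 0],
    [-0.82, 0.06, 0, 0],
    [-0.82, 0.06, 0, 0],
    [-0.82, 0.06, 0, 0],
  ],
)

```text
t: 9.0
tool_pos: [0.572, -0.1876, 0.1149]
tcp_rot: [[-0.047, 0.999, -0.002], [0.999, 0.047, 0.002], [0.002, -0.002, -1.0]]
wrist_force: [-0.3, -0.4, 0.1]
grip_width: 0.0538
finger_force: 64.4
```

Emit:
jog_arm(
  series=[
    [-0.82, 0.06, 0, 0],
    [-0.82, 0.06, 0, 0],
    [-0.82, 0.06, 0, 0],
    [-0.82, 0.06, 0, 0],
    [-0.82, 0.06, 0, 0],
    [0, 0, 0, 0],
    [0, 0, 0, 0],
    [0, 0, 0, 0],
    [0, 0, 0, 0],
  ],
)

```text
t: 9.75
tool_pos: [0.5873, -0.3079, 0.1157]
tcp_rot: [[-0.048, 0.999, -0.001], [0.999, 0.048, 0.001], [0.002, -0.001, -1.0]]
wrist_force: [-0.3, -0.7, -0.2]
grip_width: 0.0541
finger_force: 69.3
```

```bash
python3 -c "
from h import *
im=grab('side','s3');grab('top','t3')
for n in ('s3','t3'):
    pass
for c in blobs(mask(im,'pale'),300):print(c.mean(0))
plan(.5905,-.3112,.051,92.7)
print(proj('side',[.5905,-.3112,.1]))
cv2.imwrite('pics/s3c.png',cv2.resize(cv2.imread('pics/s3.png')[260:460,220:440],None,fx=2.7,fy=2.7))"
```

```text
[346.68604651 354.35465116]
t9.8 th0 92.7 turn 0.01 shift [-0.11  0.09  2.18] j6 -30 F [-0.8  0.7 -1.5] w 0.0540 [ 0.5876 -0.3081  0.1163]
[[351.10865302 364.56196419]]
```

View pics/s3c.png

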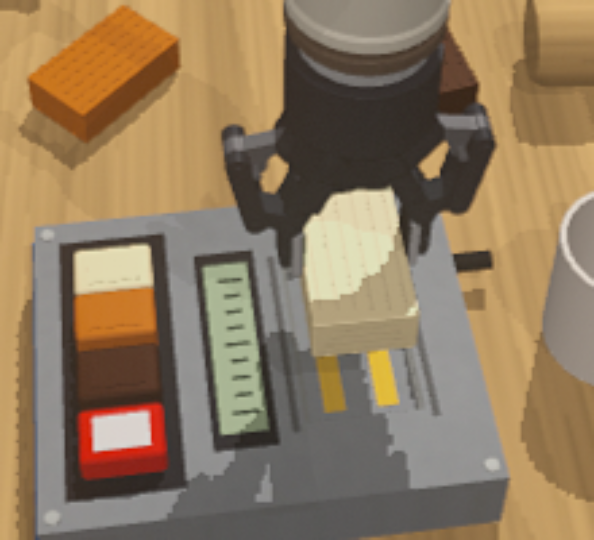

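```bash
python3 -c "
from h import *
p=ray('side',[(335.9,391.5),(374.8,388.5)],.1025);print(p)
e=p.mean(0)[:2]+.048*np.array([-.047,.999]);print('centre',e, 'tcp',readout.state()['tool_pos'])
im=cv2.cvtColor(cv2.imread('pics/side0.png'),cv2.COLOR_BGR2RGB)
def cen(c):
    m=cv2.moments(c.astype(np.int32).reshape(-1,1,2));return np.array([m['m10'],m['m01']])/m['m00']
for c in blobs(mask(im,'brass'),60): print(cen(c),ray('side',cen(c),.039))
"
```

```text
[[ 0.56366615 -0.35731119  0.1025    ]
 [ 0.61954089 -0.3562819   0.1025    ]]
centre [ 0.58934752 -0.30884454] tcp [ 0.58760126 -0.30808815  0.11626722]
[339.54583333 388.38333333] [[ 0.57456658 -0.31128404  0.039     ]]
[358.46539548 386.3559322 ] [[ 0.60448771 -0.30969423  0.039     ]]
```

Emit:
jog_arm(
  series=[
    [-0.07, 0.03, 0.6, 0],
    [0, 0, 0.6, 0],
    [0, 0, 0.5, 0],
    [0, 0, 0.2, 0],
    [0, 0, 0.1, 0],
    [0, 0, 0.1, 0],
    [0, 0, 0, 0],
    [0, 0, 0, 0],
    [0, 0, 0, 0],
  ],
)

```text
t: 10.6
tool_pos: [0.5884, -0.3095, 0.0533]
tcp_rot: [[-0.047, 0.999, -0.002], [0.999, 0.047, 0.003], [0.003, -0.001, -1.0]]
wrist_force: [-1.6, 5.6, -1.4]
grip_width: 0.0543
finger_force: 69.3
```

```bash
python3 -c "
from h import *
plan(.589,-.3105,.0525,92.7)"
```

```text
t10.6 th0 92.7 turn 0.00 shift [-0.04  0.02  0.03] j6 -30 F [-1.6  5.6 -1.4] w 0.0543 [ 0.5884 -0.3095  0.0533]
```

Emit:
jog_arm(
  series=[
    [0.03, 0, 0.03, 0],
    [0, 0, 0.02, 0],
    [0, 0, 0, 0],
    [0, 0, 0, 0],
  ],
)

```text
t: 10.93
tool_pos: [0.5885, -0.3093, 0.0528]
tcp_rot: [[-0.047, 0.999, -0.001], [0.999, 0.047, 0.002], [0.002, -0.001, -1.0]]
wrist_force: [-2.8, 6.9, 3.1]
grip_width: 0.0544
finger_force: 69.8
```

Emit:
jog_arm(
  series=[
    [0, 0, 0, 0],
    [0, 0, 0, 0],
    [0, 0, 0, 0],
    [0, 0, 0, 0],
    [0, 0, -0.3, 0],
    [0, 0, -0.6, 0],
    [0, 0, -0.8, 0],
    [0, 0, -0.8, 0],
    [0, 0, 0, 0],
  ],
  hand=1,
)

```text
t: 11.68
tool_pos: [0.5918, -0.313, 0.1346]
tcp_rot: [[-0.047, 0.999, 0.009], [0.999, 0.047, -0.007], [-0.008, 0.009, -1.0]]
wrist_force: [0.9, -0.7, 1.2]
grip_width: 0.0855
finger_force: 0.0
```

```bash
python3 -c "
from h import *
im=grab('side','s4')
plan(.589,-.3105,.0525,92.7)
cv2.imwrite('pics/s4c.png',cv2.resize(cv2.imread('pics/s4.png')[300:460,220:420],None,fx=3,fy=3))"
```

```text
t11.7 th0 92.7 turn -0.01 shift [ 0.07 -0.06  2.65] j6 -30 F [ 0.2  0.3 -0.4] w 0.0854 [ 0.5909 -0.3124  0.132 ]
```

View pics/s4c.png

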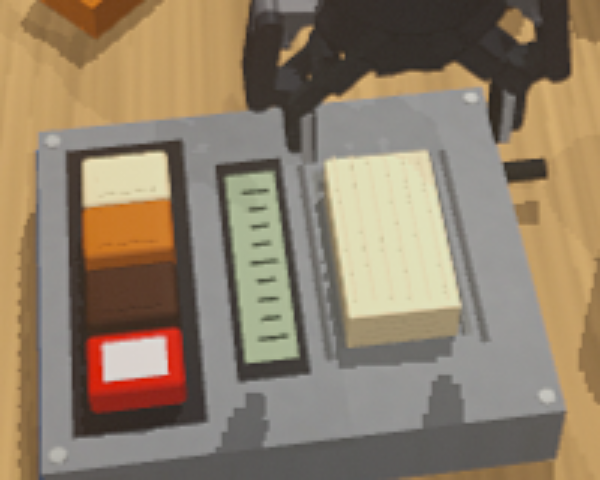

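```bash
python3 -c "
from h import *
q=np.array([(345,318),(460,303),(430,150),(325,157)])/3+[220,300]
for z in (.069,.074):
    p=ray('side',q,z);print(z,p.mean(0),np.linalg.norm(p[0]-p[3]),np.linalg.norm(p[1]-p[2]),np.linalg.norm(p[0]-p[1]),np.degrees(np.arctan2(*(p[3]-p[0])[1::-1])),np.degrees(np.arctan2(*(p[2]-p[1])[1::-1])))
im=grab('side')
c=blobs(mask(im,'pale')&(np.arange(640)>320)&(np.arange(480)[:,None]>330),300)
for x in c: print(rect('side',x,.069))
"
```

```text
0.069 [ 0.5898296  -0.31049619  0.069     ] 0.09654502758512495 0.09292348622344274 0.057121278516156386 91.32477034976418 91.96842861275915
0.074 [ 0.58929146 -0.31388849  0.074     ] 0.09586790352424057 0.09227176204958326 0.056720655169317874 91.32477034976414 91.96842861275914
(0.5921235961914062, -0.311493896484375, 92.66780853271484, 52.484012603759766, -89.96091894805431)
```

Emit:
jog_arm(
  series=[
    [0, 0, 0, 0],
    [0, 0, 0, 0],
    [0, 0, 0, 0],
    [0, 0, 0, 0],
    [0, 0, 0, 0],
    [0, 0, 0, 0],
    [0, 0, 0, 0],
    [0, 0, 0, 0],
    [0, 0, 0, 0],
    [0, 0, 0, 0],
  ],
)

```text
t: 12.62
tool_pos: [0.5887, -0.3105, 0.1272]
tcp_rot: [[-0.047, 0.999, 0.0], [0.999, 0.047, -0.0], [-0.0, 0.0, -1.0]]
wrist_force: [-0.5, 0.2, 0.5]
grip_width: 0.0853
finger_force: 0.0
```

Emit:
jog_arm(
  series=[
    [0, 0, 0, 0],
    [0, 0, 0, 0],
    [0, 0, 0, 0],
    [0, 0, 0, 0],
    [0, 0, 0, 0],
    [0, 0, 0, 0],
    [0, 0, 0, 0],
    [0, 0, 0, 0],
    [0, 0, 0, 0],
    [0, 0, 0, 0],
  ],
)

```text
t: 13.45
tool_pos: [0.5887, -0.3105, 0.1272]
tcp_rot: [[-0.047, 0.999, 0.0], [0.999, 0.047, -0.0], [-0.0, 0.0, -1.0]]
wrist_force: [-1.5, 0.2, -0.4]
grip_width: 0.0854
finger_force: 0.0
```

Emit:
jog_arm(
  series=[
    [0, 0, 0, 0],
    [0, 0, 0, 0],
    [0, 0, 0, 0],
    [0, 0, 0, 0],
    [0, 0, 0, 0],
    [0, 0, 0, 0],
  ],
)

```text
t: 13.95
tool_pos: [0.5887, -0.3105, 0.1272]
tcp_rot: [[-0.047, 0.999, 0.0], [0.999, 0.047, -0.0], [-0.0, 0.0, -1.0]]
wrist_force: [-0.4, -0.2, -0.1]
grip_width: 0.0854
finger_force: 0.0
```

Emit:
jog_arm(
  series=[
    [0, 0, 0.8, 0],
    [0, 0, 0.8, 0],
    [0, 0, 0.6, 0],
    [0, 0, 0.28, 0],
    [0, 0, 0, 0],
    [0, 0, 0, 0],
  ],
)

```text
t: 14.45
tool_pos: [0.5888, -0.3106, 0.0531]
tcp_rot: [[-0.047, 0.999, 0.0], [0.999, 0.047, -0.0], [-0.0, 0.0, -1.0]]
wrist_force: [0.0, -0.1, -0.3]
grip_width: 0.0854
finger_force: 0.0
```

Emit:
jog_arm(
  series=[
    [0, 0, 0, 0],
    [0, 0, 0, 0],
    [0, 0, 0, 0],
    [0, 0, 0, 0],
    [0, 0, 0, 0],
    [0, 0, 0, 0],
  ],
  hand=0,
)

```text
t: 14.95
tool_pos: [0.5898, -0.3112, 0.055]
tcp_rot: [[-0.047, 0.999, 0.003], [0.999, 0.047, -0.002], [-0.002, 0.003, -1.0]]
wrist_force: [-1.1, 0.7, 6.3]
grip_width: 0.054
finger_force: 65.5
```

Emit:
jog_arm(
  series=[
    [0, 0, -0.2, 0],
    [0, 0, -0.4, 0],
    [0, 0, -0.7, 0],
    [0, 0, -0.7, 0],
    [0, 0, -0.5, 0],
    [0, 0, 0, 0],
  ],
)

```text
t: 15.45
tool_pos: [0.5909, -0.3122, 0.1333]
tcp_rot: [[-0.047, 0.999, 0.006], [0.999, 0.047, -0.005], [-0.005, 0.006, -1.0]]
wrist_force: [1.0, -1.4, -1.1]
grip_width: 0.0545
finger_force: 64.8
```

Emit:
jog_arm(
  series=[
    [0, 0, 0, -1],
    [0, 0, 0, -1],
    [0, 0, 0, -1],
    [0, 0, 0, -1],
    [0, 0, 0, -1],
    [0, 0, 0, -1],
    [0, 0, 0, -1],
    [0, 0, 0, -1],
    [0, 0, 0, -1],
  ],
)

```text
t: 16.2
tool_pos: [0.5881, -0.3101, 0.1268]
tcp_rot: [[-0.742, 0.67, -0.001], [0.67, 0.742, 0.001], [0.002, -0.0, -1.0]]
wrist_force: [0.5, -0.6, -0.6]
grip_width: 0.054
finger_force: 64.7
```

Emit:
jog_arm(
  series=[
    [0, 0, 0, -1],
    [0, 0, 0, -1],
    [0, 0, 0, -1],
    [0, 0, 0, -1],
    [0, 0, 0, -1],
    [0, 0, 0, -1],
    [0, 0, 0, -1],
    [0, 0, 0, -0.76],
    [0, 0, 0, 0],
  ],
)

```text
t: 16.95
tool_pos: [0.5882, -0.3101, 0.1269]
tcp_rot: [[-0.998, 0.06, -0.001], [0.06, 0.998, 0.001], [0.001, 0.001, -1.0]]
wrist_force: [-0.1, -0.6, -0.6]
grip_width: 0.0545
finger_force: 64.7
```

```bash
python3 -c "
from h import *
plan(.6165,.3326,.12,176.5)"
```

```text
t16.9 th0 176.6 turn 0.01 shift [ 0.37 21.44  0.23] j6 -58 F [-0.1 -0.6 -0.6] w 0.0545 [ 0.5882 -0.3101  0.1269]
```

Emit:
jog_arm(
  series=[
    [0.02, 0.9, 0, 0],
    [0.02, 0.9, 0, 0],
    [0.02, 0.9, 0, 0],
    [0.02, 0.9, 0, 0],
    [0.02, 0.9, 0, 0],
    [0.02, 0.9, 0, 0],
    [0.02, 0.9, 0, 0],
    [0.02, 0.9, 0, 0],
    [0.02, 0.9, 0, 0],
    [0.02, 0.9, 0, 0],
  ],
)

```text
t: 17.78
tool_pos: [0.5988, -0.0392, 0.1274]
tcp_rot: [[-0.998, 0.064, -0.001], [0.064, 0.998, 0.0], [0.001, 0.0, -1.0]]
wrist_force: [0.2, 0.6, -0.4]
grip_width: 0.054
finger_force: 64.7
```

Emit:
jog_arm(
  series=[
    [0.02, 0.9, 0, 0],
    [0.02, 0.9, 0, 0],
    [0.02, 0.9, 0, 0],
    [0.02, 0.9, 0, 0],
    [0.02, 0.9, 0, 0],
    [0.02, 0.9, 0, 0],
    [0.02, 0.9, 0, 0],
    [0.02, 0.9, 0, 0],
    [0.02, 0.9, 0, 0],
    [0.02, 0.9, 0, 0],
  ],
)

```text
t: 18.62
tool_pos: [0.6094, 0.2305, 0.1273]
tcp_rot: [[-0.998, 0.064, -0.001], [0.064, 0.998, -0.0], [0.001, -0.0, -1.0]]
wrist_force: [0.9, 0.9, -0.4]
grip_width: 0.0544
finger_force: 64.7
```

Emit:
jog_arm(
  series=[
    [0, 0.9, 0, 0],
    [0, 0.9, 0, 0],
    [0, 0.9, 0, 0],
    [0, 0.7, 0, 0],
    [0, 0, 0, 0],
    [0, 0, 0, 0],
    [0, 0, 0, 0],
    [0, 0, 0, 0],
  ],
)

```text
t: 19.28
tool_pos: [0.6162, 0.3297, 0.1275]
tcp_rot: [[-0.998, 0.063, -0.001], [0.063, 0.998, -0.001], [0.001, -0.001, -1.0]]
wrist_force: [0.9, -0.5, -1.9]
grip_width: 0.054
finger_force: 64.7
```

```bash
python3 -c "
from h import *
grab('side','s5')
plan(.6165,.3326,.020,176.5)"
```

```text
t19.3 th0 176.4 turn -0.03 shift [0.   0.1  3.59] j6 -58 F [ 0.2  0.5 -2. ] w 0.0540 [0.6163 0.3297 0.1277]
```

View pics/s5.png

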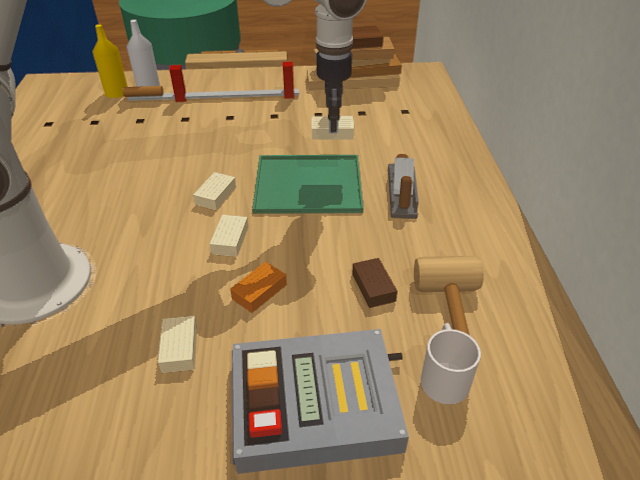

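Emit:
jog_arm(
  series=[
    [0, 0.1, 0.8, 0],
    [0, 0, 0.8, 0],
    [0, 0, 0.8, 0],
    [0, 0, 0.6, 0],
    [0, 0, 0.4, 0],
    [0, 0, 0.17, 0],
    [0, 0, 0, 0],
    [0, 0, 0, 0],
    [0, 0, 0, 0],
  ],
)

```text
t: 20.08
tool_pos: [0.6174, 0.3335, 0.0219]
tcp_rot: [[-0.998, 0.062, 0.002], [0.062, 0.998, -0.0], [-0.002, 0.0, -1.0]]
wrist_force: [-0.7, -0.5, 3.6]
grip_width: 0.0544
finger_force: 66.5
```

Emit:
jog_arm(
  series=[
    [0, 0, 0, 0],
    [0, 0, 0, 0],
    [0, 0, 0, 0],
    [0, 0, 0, 0],
    [0, 0, -0.4, 0],
    [0, 0, -0.8, 0],
    [0, 0, -0.8, 0],
    [0, 0, -0.8, 0],
    [0, 0, -0.8, 0],
    [0, 0, 0, 0],
  ],
  hand=1,
)

```text
t: 20.92
tool_pos: [0.62, 0.3354, 0.1367]
tcp_rot: [[-0.998, 0.061, 0.011], [0.061, 0.998, 0.004], [-0.011, 0.004, -1.0]]
wrist_force: [1.3, 1.0, 1.9]
grip_width: 0.0852
finger_force: 0.0
```

Emit:
jog_arm(
  series=[
    [0, -0.9, 0, 1],
    [0, -0.9, 0, 1],
    [0, -0.9, 0, 1],
    [0, -0.9, 0, 1],
    [0, -0.9, 0, 1],
    [0, -0.9, 0, 1],
    [0, -0.9, 0, 1],
  ],
  hand=0,
)

```text
t: 21.5
tool_pos: [0.5568, 0.1563, 0.1289]
tcp_rot: [[-0.779, 0.627, 0.001], [0.627, 0.779, -0.0], [-0.0, 0.0, -1.0]]
wrist_force: [0.0, -0.1, 0.4]
grip_width: 0.001
finger_force: 0.0
```

Emit:
jog_arm(
  series=[
    [0, 0, 0, 1],
    [0, 0, 0, 1],
    [0, 0, 0, 1],
    [0, 0, 0, 1],
    [0, 0, 0, 1],
    [0, 0, 0, 1],
    [0, 0, 0, 1],
    [0, 0, 0, 1],
    [0, 0, 0, 1],
    [0, 0, 0, 0.7],
  ],
)

```text
t: 22.33
tool_pos: [0.5571, 0.1576, 0.1289]
tcp_rot: [[-0.048, 0.999, 0.0], [0.999, 0.048, 0.0], [0.0, 0.0, -1.0]]
wrist_force: [0.1, -0.6, -1.8]
grip_width: 0.0
finger_force: 0.0
```

```bash
python3 -c "
from h import *
im=grab('side','s6')
for c in blobs(mask(im,'pale'),300):print(c.mean(0),np.round(rect('side',c,.036),4))
im=grab('top','t6')
for c in blobs(mask(im,'pale'),300):print(c.mean(0),np.round(rect('top',c,.036),4))
plan(.456,-.298,.07,92.7)"
```

```text
[262.23076923 338.20979021] [ 0.379   0.0944 93.5261 53.9827 77.905 ]
[153.54054054 225.90540541] [ 0.5916  0.3288 44.1448 43.2184 -3.8971]
t22.4 th0 93.0 turn 0.05 shift [-15.01  -4.08   1.96] j6 -36 F [-0.1  0.6 -0.2] w -0.0000 [0.5572 0.1576 0.1288]
```

Emit:
jog_arm(
  series=[
    [-0.88, -0.24, 0, 0.05],
    [-0.88, -0.24, 0, 0],
    [-0.88, -0.24, 0, 0],
    [-0.88, -0.24, 0, 0],
    [-0.88, -0.24, 0, 0],
    [-0.88, -0.24, 0, 0],
    [-0.88, -0.24, 0, 0],
    [-0.88, -0.24, 0, 0],
    [-0.88, -0.24, 0, 0],
    [-0.88, -0.24, 0, 0],
  ],
)

```text
t: 23.27
tool_pos: [0.4976, -0.1108, 0.129]
tcp_rot: [[-0.05, 0.999, 0.0], [0.999, 0.05, -0.0], [-0.0, 0.0, -1.0]]
wrist_force: [-0.0, -0.1, -0.8]
grip_width: -0.0004
finger_force: 0.0
```

Emit:
jog_arm(
  series=[
    [-0.88, -0.24, 0, 0],
    [-0.88, -0.24, 0, 0],
    [-0.88, -0.24, 0, 0],
    [-0.88, -0.24, 0.2, 0],
    [-0.88, -0.24, 0.4, 0],
    [-0.88, -0.24, 0.4, 0],
    [-0.88, -0.24, 0.4, 0],
    [0, 0, 0, 0],
    [0, 0, 0, 0],
    [0, 0, 0, 0],
  ],
)

```text
t: 24.1
tool_pos: [0.4565, -0.2962, 0.0869]
tcp_rot: [[-0.048, 0.999, 0.0], [0.999, 0.048, 0.0], [0.0, 0.0, -1.0]]
wrist_force: [0.3, -0.3, 0.2]
grip_width: 0.0001
finger_force: 0.0
```

```bash
python3 -c "
from h import *
plan(.456,-.298,.0535,92.7)"
```

```text
t24.1 th0 92.8 turn 0.01 shift [-0.06 -0.02  1.11] j6 -36 F [ 0.3 -0.3  0.2] w 0.0001 [ 0.4565 -0.2962  0.0869]
```

Emit:
jog_arm(
  series=[
    [-0.06, 0, 0.4, 0],
    [0, 0, 0.3, 0],
    [0, 0, 0.2, 0],
    [0, 0, 0.15, 0],
    [0, 0, 0.1, 0],
    [0, 0, 0.02, 0],
    [0, 0, 0, 0],
    [0, 0, 0, 0],
    [0, 0, 0, 0],
  ],
)

```text
t: 24.85
tool_pos: [0.4572, -0.2981, 0.0538]
tcp_rot: [[-0.049, 0.999, 0.0], [0.999, 0.049, 0.0], [0.0, 0.0, -1.0]]
wrist_force: [-4.5, 5.4, 20.0]
grip_width: 0.0001
finger_force: 9.6
```

Emit:
jog_arm(
  series=[
    [0, 0, -0.3, 0],
    [0, 0, -1, 0],
    [0, 0, -1, 0],
    [0, 0, 0, 1],
    [0, 0, 0, 1],
    [0, 0, 0, 1],
    [0, 0, 0, 1],
    [0, 0, 0, 1],
    [0, 0, 0, 1],
  ],
)

```text
t: 25.6
tool_pos: [0.4562, -0.2976, 0.1198]
tcp_rot: [[0.461, 0.887, -0.001], [0.887, -0.461, 0.001], [0.0, -0.002, -1.0]]
wrist_force: [-0.1, -0.1, 0.0]
grip_width: 0.0
finger_force: 0.0
```

Emit:
jog_arm(
  series=[
    [0, 0, 0, 1],
    [0, 0, 0, 1],
    [0, 0, 0, 1],
    [0, 0, 0, 0.4],
    [0.8, -0.9, 0, 0],
    [0.8, -0.9, 0, 0],
    [0, 0, 0, 0],
    [0, 0, 0, 0],
  ],
  hand=1,
)

```text
t: 26.27
tool_pos: [0.4508, -0.2243, 0.1197]
tcp_rot: [[0.696, 0.718, -0.002], [0.718, -0.696, 0.001], [-0.0, -0.002, -1.0]]
wrist_force: [-1.0, -1.3, 0.7]
grip_width: 0.0857
finger_force: 0.0
```

```bash
python3 -c "
from h import *
im=grab('top','t7')
for k in ('mid','dark','pale'):
    for f in find('top',im,k,300): print(k,*f[:2])
im=grab('side','s7')
print('mid side',[np.round(rect('side',c,.03),4) for c in blobs(mask(im,'mid'),300)])
plan(.4429,-.0587,.1,45.9)
a=cv2.imread('pics/t7.png')[170:400,100:420];b=cv2.imread('pics/s7.png')[140:460,140:440]
cv2.imwrite('pics/c7.png',np.hstack([cv2.resize(a,(400,288)),cv2.resize(b,(400,427))[139:]]))
cv2.imwrite('pics/c7.png',np.hstack([cv2.resize(a,(400,288)),cv2.copyMakeBorder(cv2.resize(b,(270,288)),0,0,0,0,0)]))
"
```

```text
mid [344. 309.] [ 4.42500e-01 -5.94000e-02  9.45885e+01  5.58891e+01  4.58610e+01]
dark [349. 199.] [ 6.63800e-01 -6.29000e-02  9.56659e+01  5.49828e+01 -7.67565e+01]
pale [177. 356.] [ 0.3382  0.2553 94.3488 55.0353 64.402 ]
pale [262. 338.] [ 0.379   0.0951 94.1017 54.3675 77.905 ]
pale [152. 212.] [ 0.6188  0.3349 95.5156 54.9194 -3.8014]
mid side []
t26.4 th0 45.8 turn -0.03 shift [ 3.82 -4.1   0.68] j6 37 F [-0.3 -0.1 -0.2] w 0.0856 [ 0.4514 -0.2265  0.1205]
```

View pics/c7.png

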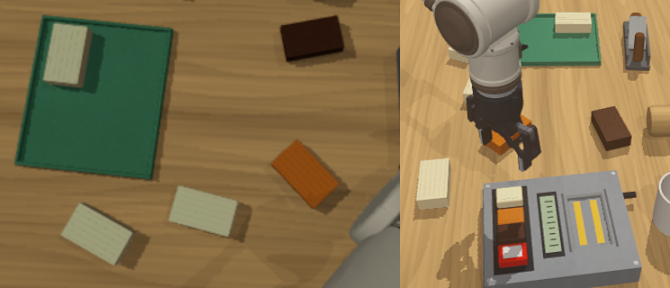

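Pale blank lies in the tray's far-left corner (crop 68,55). The orange key is down and the pale one up. The cherry blank is where it was, at px (344,309).

Emit:
jog_arm(
  series=[
    [0.64, -0.69, 0.1, 0],
    [0.64, -0.69, 0.1, 0],
    [0.64, -0.69, 0.1, 0],
    [0.64, -0.69, 0.1, 0],
    [0.64, -0.69, 0.1, 0],
    [0.63, -0.67, 0.1, 0],
    [0, 0, 0, 0],
    [0, 0, 0, 0],
    [0, 0, 0, 0],
  ],
)

```text
t: 27.12
tool_pos: [0.4438, -0.059, 0.1029]
tcp_rot: [[0.698, 0.716, 0.001], [0.716, -0.698, -0.001], [-0.0, 0.001, -1.0]]
wrist_force: [-0.5, -0.5, -0.0]
grip_width: 0.0851
finger_force: 0.0
```

```bash
python3 -c "
from h import *
plan(.4429,-.0590,.012,45.9)"
```

```text
t27.1 th0 45.7 turn -0.04 shift [-0.02 -0.02  3.03] j6 37 F [-0.5 -0.5 -0. ] w 0.0851 [ 0.4438 -0.059   0.1029]
```

Emit:
jog_arm(
  series=[
    [-0.02, 0, 0.8, 0],
    [0, 0, 0.8, 0],
    [0, 0, 0.8, 0],
    [0, 0, 0.4, 0],
    [0, 0, 0.2, 0],
    [0, 0, 0, 0],
  ],
)

```text
t: 27.62
tool_pos: [0.4421, -0.0591, 0.0116]
tcp_rot: [[0.699, 0.715, -0.002], [0.715, -0.699, 0.001], [-0.001, -0.002, -1.0]]
wrist_force: [0.1, -1.1, 0.2]
grip_width: 0.0856
finger_force: 0.0
```

Emit:
jog_arm(
  series=[
    [0, 0, 0, 0],
    [0, 0, 0, 0],
    [0, 0, 0, 0],
    [0, 0, 0, 0],
    [0, 0, 0, 0],
    [0, 0, 0, 0],
  ],
  hand=0,
)

```text
t: 28.12
tool_pos: [0.4443, -0.059, 0.0142]
tcp_rot: [[0.698, 0.716, 0.003], [0.716, -0.698, -0.002], [0.001, 0.003, -1.0]]
wrist_force: [-0.5, -1.0, 6.9]
grip_width: 0.0544
finger_force: 64.0
```

Emit:
jog_arm(
  series=[
    [0, 0, -0.3, 0],
    [0, 0, -0.7, 0],
    [0, 0, -0.7, 0],
    [0, 0, -0.7, 0],
    [0, 0, -0.7, 0],
    [0, 0, -0.4, 0],
    [0, 0, 0, 0],
  ],
)

```text
t: 28.7
tool_pos: [0.4448, -0.0589, 0.1211]
tcp_rot: [[0.698, 0.716, 0.006], [0.716, -0.698, -0.003], [0.003, 0.006, -1.0]]
wrist_force: [0.2, 0.2, -1.4]
grip_width: 0.0545
finger_force: 63.7
```

Emit:
jog_arm(
  series=[
    [0, 0, 0, -1],
    [0, 0, 0, -1],
    [0, 0, 0, -1],
    [0, 0, 0, -1],
    [0, 0, 0, -1],
    [0, 0, 0, -1],
    [0, 0, 0, -1],
    [0, 0, 0, -1],
    [0, 0, 0, -1],
    [0, 0, 0, -0.4],
  ],
)

```text
t: 29.53
tool_pos: [0.4418, -0.0578, 0.1167]
tcp_rot: [[-0.052, 0.999, -0.002], [0.999, 0.052, 0.001], [0.001, -0.002, -1.0]]
wrist_force: [0.8, 0.3, -1.7]
grip_width: 0.0543
finger_force: 63.7
```

```bash
python3 -c "
from h import *
plan(.589,-.3105,.115,92.7)"
```

```text
t29.5 th0 93.0 turn 0.05 shift [-8.65  4.5   0.06] j6 -30 F [ 0.8  0.3 -1.7] w 0.0543 [ 0.4418 -0.0578  0.1167]
```

Emit:
jog_arm(
  series=[
    [-0.87, 0.45, 0, 0.05],
    [-0.87, 0.45, 0, 0],
    [-0.87, 0.45, 0, 0],
    [-0.87, 0.45, 0, 0],
    [-0.87, 0.45, 0, 0],
    [-0.87, 0.45, 0, 0],
    [-0.87, 0.45, 0, 0],
    [-0.87, 0.45, 0, 0],
    [-0.87, 0.45, 0, 0],
    [-0.82, 0.45, 0, 0],
  ],
)

```text
t: 30.37
tool_pos: [0.5886, -0.3124, 0.1161]
tcp_rot: [[-0.043, 0.999, -0.002], [0.999, 0.043, 0.001], [0.001, -0.002, -1.0]]
wrist_force: [-0.3, 0.7, -0.9]
grip_width: 0.0545
finger_force: 63.6
```

Emit:
jog_arm(
  series=[
    [0, 0, 0, 0],
    [0, 0, 0, 0],
    [0, 0, 0, 0],
    [0, 0, 0, 0],
  ],
)

```text
t: 30.7
tool_pos: [0.5881, -0.3102, 0.1169]
tcp_rot: [[-0.044, 0.999, -0.001], [0.999, 0.044, 0.001], [0.001, -0.001, -1.0]]
wrist_force: [0.3, -0.3, -1.2]
grip_width: 0.0547
finger_force: 63.8
```

```bash
python3 -c "
from h import *
im=grab('side','s8')
plan(.589,-.3105,.0525,92.7)
cv2.imwrite('pics/s8c.png',cv2.resize(cv2.imread('pics/s8.png')[260:460,220:440],None,fx=2.7,fy=2.7))"
```

```text
t30.8 th0 92.5 turn -0.04 shift [-0.01  0.02  2.16] j6 -30 F [ 0.3 -0.2 -1.4] w 0.0543 [ 0.5883 -0.3103  0.1172]
```

View pics/s8c.png

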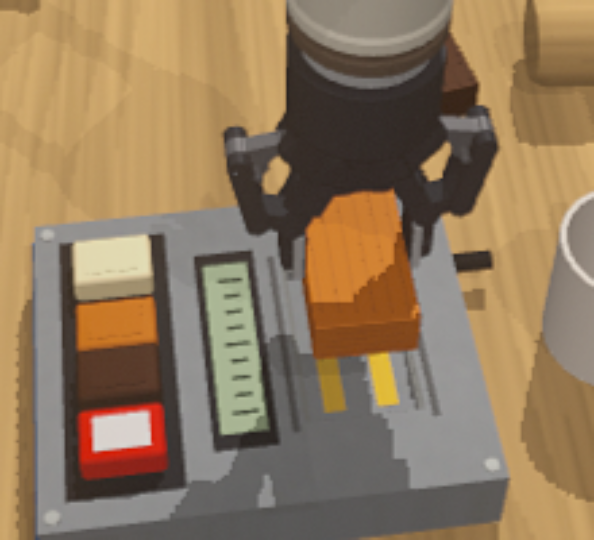

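The orange key (crop 116,322) is latched. The held blank's lower front edge runs (313,357)-(419,349), about 1 mm nearer than the pale one did, so it is lined up.

Emit:
jog_arm(
  series=[
    [0, 0.02, 0.6, -0.04],
    [0, 0, 0.6, 0],
    [0, 0, 0.5, 0],
    [0, 0, 0.2, 0],
    [0, 0, 0.1, 0],
    [0, 0, 0.1, 0],
    [0, 0, 0.06, 0],
    [0, 0, 0, 0],
    [0, 0, 0, 0],
    [0, 0, 0, 0],
  ],
)

```text
t: 31.58
tool_pos: [0.5892, -0.3095, 0.0535]
tcp_rot: [[-0.047, 0.999, -0.002], [0.999, 0.047, 0.003], [0.003, -0.001, -1.0]]
wrist_force: [-3.3, 7.7, 2.7]
grip_width: 0.0544
finger_force: 64.2
```

```bash
python3 -c "
from h import *
plan(.589,-.3105,.0525,92.7)"
```

```text
t31.6 th0 92.7 turn 0.00 shift [-0.03 -0.01  0.03] j6 -30 F [-3.3  7.7  2.7] w 0.0544 [ 0.5892 -0.3095  0.0535]
```

Emit:
jog_arm(
  series=[
    [0.04, 0, 0.03, 0],
    [0, 0, 0, 0],
    [0, 0, 0, 0],
    [0, 0, 0, 0],
  ],
)

```text
t: 31.92
tool_pos: [0.5892, -0.3095, 0.0534]
tcp_rot: [[-0.047, 0.999, -0.001], [0.999, 0.047, 0.001], [0.001, -0.001, -1.0]]
wrist_force: [-4.8, 5.5, 4.7]
grip_width: 0.0543
finger_force: 64.4
```

Emit:
jog_arm(
  series=[
    [0, 0, 0, 0],
    [0, 0, 0, 0],
    [0, 0, 0, 0],
    [0, 0, 0, 0],
    [0, 0, -0.3, 0],
    [0, 0, -0.6, 0],
    [0, 0, -0.8, 0],
    [0, 0, -0.8, 0],
    [0, 0, 0, 0],
    [0, 0, 0, 0],
  ],
  hand=1,
)

```text
t: 32.75
tool_pos: [0.5908, -0.3115, 0.1299]
tcp_rot: [[-0.047, 0.999, 0.004], [0.999, 0.047, -0.003], [-0.003, 0.004, -1.0]]
wrist_force: [0.6, 0.7, -0.2]
grip_width: 0.085
finger_force: 0.0
```

```bash
python3 -c "
from h import *
im=grab('side','s9')
plan(.589,-.3105,.0525,92.7)
cv2.imwrite('pics/s9c.png',cv2.resize(cv2.imread('pics/s9.png')[300:460,220:420],None,fx=3,fy=3))"
```

```text
t32.8 th0 92.7 turn -0.01 shift [ 0.01 -0.02  2.51] j6 -30 F [-0.4  0.6 -0.6] w 0.0853 [ 0.5897 -0.3107  0.1278]
```

View pics/s9c.png

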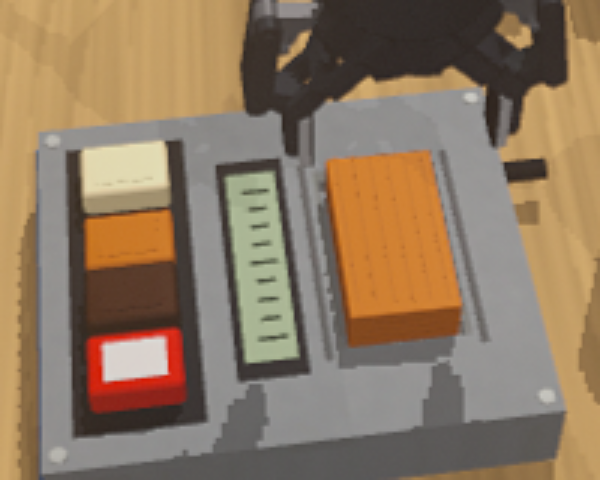

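Emit:
jog_arm(
  series=[
    [0, 0, 0, 0],
    [0, 0, 0, 0],
    [0, 0, 0, 0],
    [0, 0, 0, 0],
    [0, 0, 0, 0],
    [0, 0, 0, 0],
    [0, 0, 0, 0],
    [0, 0, 0, 0],
    [0, 0, 0, 0],
    [0, 0, 0, 0],
  ],
)

```text
t: 33.63
tool_pos: [0.5894, -0.3104, 0.1269]
tcp_rot: [[-0.047, 0.999, 0.0], [0.999, 0.047, -0.0], [-0.0, 0.0, -1.0]]
wrist_force: [-0.2, 0.1, -0.2]
grip_width: 0.0854
finger_force: 0.0
```

Emit:
jog_arm(
  series=[
    [0, 0, 0, 0],
    [0, 0, 0, 0],
    [0, 0, 0, 0],
    [0, 0, 0, 0],
    [0, 0, 0, 0],
    [0, 0, 0, 0],
    [0, 0, 0, 0],
    [0, 0, 0, 0],
    [0, 0, 0, 0],
    [0, 0, 0, 0],
  ],
)

```text
t: 34.47
tool_pos: [0.5894, -0.3104, 0.1269]
tcp_rot: [[-0.047, 0.999, 0.0], [0.999, 0.047, -0.0], [-0.0, 0.0, -1.0]]
wrist_force: [0.2, 0.5, 0.4]
grip_width: 0.0852
finger_force: 0.0
```

Emit:
jog_arm(
  series=[
    [0, 0, 0, 0],
    [0, 0, 0, 0],
    [0, 0, 0, 0],
    [0, 0, 0, 0],
    [0, 0, 0, 0],
    [0, 0, 0, 0],
  ],
)

```text
t: 34.97
tool_pos: [0.5894, -0.3104, 0.1269]
tcp_rot: [[-0.047, 0.999, 0.0], [0.999, 0.047, 0.0], [0.0, 0.0, -1.0]]
wrist_force: [1.0, 0.3, -0.5]
grip_width: 0.0855
finger_force: 0.0
```

The cherry blank sits in the well just as the pale one did: top corners at crop (328,158), (432,150), (461,303) and (349,318), about 21 mm proud. Next it goes to the tray.

Emit:
jog_arm(
  series=[
    [0, 0, 0.8, 0],
    [0, 0, 0.8, 0],
    [0, 0, 0.6, 0],
    [0, 0, 0.28, 0],
    [0, 0, 0, 0],
    [0, 0, 0, 0],
  ],
)

```text
t: 35.47
tool_pos: [0.5895, -0.3105, 0.0528]
tcp_rot: [[-0.047, 0.999, 0.0], [0.999, 0.047, -0.0], [-0.0, 0.0, -1.0]]
wrist_force: [0.1, -0.5, 0.7]
grip_width: 0.0855
finger_force: 0.0
```

Emit:
jog_arm(
  series=[
    [0, 0, 0, 0],
    [0, 0, 0, 0],
    [0, 0, 0, 0],
    [0, 0, 0, 0],
    [0, 0, 0, 0],
    [0, 0, 0, 0],
  ],
  hand=0,
)

```text
t: 35.97
tool_pos: [0.5906, -0.3111, 0.0547]
tcp_rot: [[-0.047, 0.999, 0.003], [0.999, 0.047, -0.002], [-0.002, 0.003, -1.0]]
wrist_force: [-0.8, 1.3, 6.4]
grip_width: 0.0544
finger_force: 65.7
```

Emit:
jog_arm(
  series=[
    [0, 0, -0.2, 0],
    [0, 0, -0.4, 0],
    [0, 0, -0.7, 0],
    [0, 0, -0.7, 0],
    [0, 0, -0.5, 0],
    [0, 0, 0, 0],
  ],
)

```text
t: 36.47
tool_pos: [0.5916, -0.3121, 0.1329]
tcp_rot: [[-0.047, 0.999, 0.006], [0.999, 0.047, -0.005], [-0.005, 0.006, -1.0]]
wrist_force: [0.7, -0.5, -0.5]
grip_width: 0.0543
finger_force: 65.0
```

Emit:
jog_arm(
  series=[
    [0, 0, 0, -1],
    [0, 0, 0, -1],
    [0, 0, 0, -1],
    [0, 0, 0, -1],
    [0, 0, 0, -1],
    [0, 0, 0, -1],
    [0, 0, 0, -1],
    [0, 0, 0, -1],
    [0, 0, 0, -1],
  ],
)

```text
t: 37.22
tool_pos: [0.5888, -0.31, 0.1265]
tcp_rot: [[-0.742, 0.67, -0.001], [0.67, 0.742, 0.001], [0.002, -0.0, -1.0]]
wrist_force: [0.6, -0.4, -1.3]
grip_width: 0.0544
finger_force: 64.9
```

Emit:
jog_arm(
  series=[
    [0, 0, 0, -1],
    [0, 0, 0, -1],
    [0, 0, 0, -1],
    [0, 0, 0, -1],
    [0, 0, 0, -1],
    [0, 0, 0, -1],
    [0, 0, 0, -1],
    [0, 0, 0, -0.76],
    [0, 0, 0, 0],
  ],
)

```text
t: 37.97
tool_pos: [0.5888, -0.31, 0.1265]
tcp_rot: [[-0.998, 0.06, -0.001], [0.06, 0.998, 0.001], [0.001, 0.001, -1.0]]
wrist_force: [-0.2, -0.5, -0.6]
grip_width: 0.0541
finger_force: 64.9
```

```bash
python3 -c "
from h import *
plan(.5007,.3396,.12,176.5)"
```

```text
t38.0 th0 176.6 turn 0.01 shift [ 4.25 21.43  0.22] j6 -52 F [-0.2 -0.5 -0.6] w 0.0541 [ 0.5888 -0.31    0.1265]
```

24 rows: (0.18, 0.9) × 23 plus a remainder.

Emit:
jog_arm(
  series=[
    [0.18, 0.9, 0, 0],
    [0.18, 0.9, 0, 0],
    [0.18, 0.9, 0, 0],
    [0.18, 0.9, 0, 0],
    [0.18, 0.9, 0, 0],
    [0.18, 0.9, 0, 0],
    [0.18, 0.9, 0, 0],
    [0.18, 0.9, 0, 0],
    [0.18, 0.9, 0, 0],
    [0.18, 0.9, 0, 0],
  ],
)

```text
t: 38.8
tool_pos: [0.5514, -0.0362, 0.1271]
tcp_rot: [[-0.998, 0.064, -0.001], [0.064, 0.998, 0.0], [0.001, 0.0, -1.0]]
wrist_force: [-0.4, 0.2, -1.5]
grip_width: 0.0541
finger_force: 64.9
```

Emit:
jog_arm(
  series=[
    [0.18, 0.9, 0, 0],
    [0.18, 0.9, 0, 0],
    [0.18, 0.9, 0, 0],
    [0.18, 0.9, 0, 0],
    [0.18, 0.9, 0, 0],
    [0.18, 0.9, 0, 0],
    [0.18, 0.9, 0, 0],
    [0.18, 0.9, 0, 0],
    [0.18, 0.9, 0, 0],
    [0.18, 0.9, 0, 0],
  ],
)

```text
t: 39.63
tool_pos: [0.5141, 0.2365, 0.1271]
tcp_rot: [[-0.998, 0.064, -0.001], [0.064, 0.998, -0.0], [0.001, -0.0, -1.0]]
wrist_force: [0.1, -0.4, -0.5]
grip_width: 0.0542
finger_force: 64.9
```

Emit:
jog_arm(
  series=[
    [0.18, 0.9, 0, 0],
    [0.18, 0.9, 0, 0],
    [0.18, 0.9, 0, 0],
    [0.1, 0.73, 0, 0],
    [0, 0, 0, 0],
    [0, 0, 0, 0],
    [0, 0, 0, 0],
    [0, 0, 0, 0],
  ],
)

```text
t: 40.3
tool_pos: [0.502, 0.3381, 0.1272]
tcp_rot: [[-0.998, 0.063, -0.001], [0.063, 0.998, -0.001], [0.001, -0.001, -1.0]]
wrist_force: [-1.0, 0.4, -1.3]
grip_width: 0.0543
finger_force: 64.9
```

```bash
python3 -c "
from h import *
plan(.5007,.3396,.020,176.5)"
```

```text
t40.3 th0 176.4 turn -0.03 shift [0.05 0.05 3.57] j6 -52 F [-1.   0.4 -1.3] w 0.0543 [0.502  0.3381 0.1272]
```

Emit:
jog_arm(
  series=[
    [0.05, 0.05, 0.8, 0],
    [0, 0, 0.8, 0],
    [0, 0, 0.8, 0],
    [0, 0, 0.6, 0],
    [0, 0, 0.4, 0],
    [0, 0, 0.15, 0],
    [0, 0, 0, 0],
    [0, 0, 0, 0],
    [0, 0, 0, 0],
  ],
)

```text
t: 41.05
tool_pos: [0.5014, 0.3405, 0.0216]
tcp_rot: [[-0.998, 0.062, 0.001], [0.062, 0.998, 0.0], [-0.001, 0.0, -1.0]]
wrist_force: [0.4, -0.3, -0.3]
grip_width: 0.0545
finger_force: 66.1
```

Emit:
jog_arm(
  series=[
    [0, 0, 0, 0],
    [0, 0, 0, 0],
    [0, 0, 0, 0],
    [0, 0, 0, 0],
    [0, 0, -0.4, 0],
    [0, 0, -0.8, 0],
    [0, 0, -0.8, 0],
    [0, 0, -0.8, 0],
    [0, 0, -0.8, 0],
    [0, 0, 0, 0],
  ],
  hand=1,
)

```text
t: 41.88
tool_pos: [0.5041, 0.3424, 0.1362]
tcp_rot: [[-0.998, 0.061, 0.01], [0.061, 0.998, 0.004], [-0.01, 0.005, -1.0]]
wrist_force: [0.9, 0.8, 0.4]
grip_width: 0.0857
finger_force: 0.0
```

Emit:
jog_arm(
  series=[
    [0, -0.9, 0, 1],
    [0, -0.9, 0, 1],
    [0, -0.9, 0, 1],
    [0, -0.9, 0, 1],
    [0, -0.9, 0, 1],
    [0, -0.9, 0, 1],
    [0, -0.9, 0, 1],
  ],
  hand=0,
)

```text
t: 42.47
tool_pos: [0.441, 0.1631, 0.1294]
tcp_rot: [[-0.78, 0.626, 0.001], [0.626, 0.78, -0.0], [-0.001, 0.0, -1.0]]
wrist_force: [0.1, -0.2, 1.4]
grip_width: 0.0009
finger_force: 0.0
```

Emit:
jog_arm(
  series=[
    [0, 0, 0, 1],
    [0, 0, 0, 1],
    [0, 0, 0, 1],
    [0, 0, 0, 1],
    [0, 0, 0, 1],
    [0, 0, 0, 1],
    [0, 0, 0, 1],
    [0, 0, 0, 1],
    [0, 0, 0, 1],
    [0, 0, 0, 0.7],
  ],
)

```text
t: 43.3
tool_pos: [0.4414, 0.1643, 0.1294]
tcp_rot: [[-0.048, 0.999, 0.0], [0.999, 0.048, 0.0], [0.0, 0.0, -1.0]]
wrist_force: [-0.0, 1.0, -0.8]
grip_width: -0.0001
finger_force: 0.0
```

```bash
python3 -c "
from h import *
plan(.4576,-.336,.085,92.7)"
```

```text
t43.3 th0 92.7 turn 0.01 shift [-16.68  -0.24   1.48] j6 -39 F [-0.   1.  -0.8] w -0.0001 [0.4414 0.1643 0.1294]
```

Emit:
jog_arm(
  series=[
    [-0.9, -0.01, 0, 0],
    [-0.9, -0.01, 0, 0],
    [-0.9, -0.01, 0, 0],
    [-0.9, -0.01, 0, 0],
    [-0.9, -0.01, 0, 0],
    [-0.9, -0.01, 0, 0],
    [-0.9, -0.01, 0, 0],
    [-0.9, -0.01, 0, 0],
    [-0.9, -0.01, 0, 0],
    [-0.9, -0.01, 0, 0],
  ],
)

```text
t: 44.13
tool_pos: [0.4523, -0.1068, 0.1294]
tcp_rot: [[-0.052, 0.999, 0.001], [0.999, 0.052, -0.0], [-0.0, 0.001, -1.0]]
wrist_force: [-0.2, 0.0, 0.5]
grip_width: 0.0004
finger_force: 0.0
```

Emit:
jog_arm(
  series=[
    [-0.9, -0.02, 0, 0],
    [-0.9, -0.02, 0, 0],
    [-0.9, -0.02, 0, 0],
    [-0.9, -0.02, 0, 0],
    [-0.9, -0.02, 0.4, 0],
    [-0.9, -0.02, 0.4, 0],
    [-0.9, -0.02, 0.4, 0],
    [-0.9, 0, 0.2, 0],
    [-0.48, 0, 0, 0],
    [0, 0, 0, 0],
  ],
)

```text
t: 44.97
tool_pos: [0.4599, -0.3388, 0.0871]
tcp_rot: [[-0.049, 0.999, 0.0], [0.999, 0.049, -0.001], [-0.001, 0.0, -1.0]]
wrist_force: [0.7, -0.8, 0.2]
grip_width: -0.0003
finger_force: 0.0
```

Emit:
jog_arm(
  series=[
    [0, 0, 0, 0],
    [0, 0, 0, 0],
  ],
)

```text
t: 45.13
tool_pos: [0.4602, -0.335, 0.0872]
tcp_rot: [[-0.052, 0.999, -0.0], [0.999, 0.052, 0.001], [0.001, -0.0, -1.0]]
wrist_force: [-0.9, -0.6, -0.5]
grip_width: 0.0002
finger_force: 0.0
```

```bash
python3 -c "
from h import *
plan(.4576,-.336,.0535,92.7)"
```

```text
t45.1 th0 93.0 turn 0.06 shift [-0.03 -0.09  1.12] j6 -39 F [-0.9 -0.6 -0.5] w 0.0002 [ 0.4602 -0.335   0.0872]
```

Emit:
jog_arm(
  series=[
    [-0.03, -0.09, 0.4, 0],
    [0, 0, 0.3, 0],
    [0, 0, 0.2, 0],
    [0, 0, 0.15, 0],
    [0, 0, 0.1, 0],
    [0, 0, 0.02, 0],
    [0, 0, 0, 0],
    [0, 0, 0, 0],
    [0, 0, 0, 0],
  ],
)

```text
t: 45.88
tool_pos: [0.4576, -0.3363, 0.0538]
tcp_rot: [[-0.053, 0.999, -0.001], [0.999, 0.053, 0.001], [0.001, -0.001, -1.0]]
wrist_force: [-5.8, 6.0, 18.9]
grip_width: -0.0
finger_force: 9.5
```

Emit:
jog_arm(
  series=[
    [0, 0, -0.3, 0],
    [0, 0, -1, 0],
    [0, 0, -1, -1],
    [0.8, 0, 0, -1],
    [0.9, 0, 0, 0],
    [0.9, 0, 0, 0],
    [0.9, 0, 0, 0],
    [0.9, 0, 0, 0],
    [0.9, 0, 0, 0],
    [0, 0, 0, 0],
  ],
)

```text
t: 46.72
tool_pos: [0.4219, -0.1767, 0.1191]
tcp_rot: [[-0.227, 0.974, -0.003], [0.974, 0.227, 0.004], [0.005, -0.002, -1.0]]
wrist_force: [-2.3, 0.3, -0.1]
grip_width: 0.0004
finger_force: 0.0
```

Emit:
jog_arm(
  series=[
    [0, 0, 0, 0],
    [0, 0, 0, 0],
    [0, 0, 0, 0],
  ],
  hand=1,
)

```text
t: 46.97
tool_pos: [0.4242, -0.1825, 0.121]
tcp_rot: [[-0.224, 0.975, 0.0], [0.975, 0.224, -0.001], [-0.001, 0.0, -1.0]]
wrist_force: [0.1, 0.4, 0.3]
grip_width: 0.0359
finger_force: 0.0
```

```bash
python3 -c "
from h import *
im=grab('top','t10')
for k in ('mid','dark','pale'):
    for f in find('top',im,k,300): print(k,*f[:2])
im=grab('side','s10')
plan(.6638,-.0629,.1,103.2)
a=cv2.imread('pics/t10.png')[170:400,100:420];b=cv2.imread('pics/s10.png')[140:460,140:440]
cv2.imwrite('pics/c10.png',np.hstack([cv2.resize(a,(400,288)),cv2.resize(b,(270,288))]))
"
```

```text
mid [142. 270.] [ 0.5013  0.3409 95.4259 54.8213 -3.6861]
dark [349. 199.] [ 6.63800e-01 -6.29000e-02  9.56659e+01  5.49413e+01 -7.67564e+01]
pale [177. 356.] [ 0.3381  0.2553 94.3488 54.9454 64.402 ]
pale [262. 338.] [ 0.3791  0.0951 94.1567 54.4026 77.7675]
pale [152. 212.] [ 0.6187  0.335  95.2908 54.8708 -3.8006]
t47.1 th0 102.9 turn -0.06 shift [2.06 8.69 0.7 ] j6 -19 F [ 0.4  0.  -0.2] w 0.0504 [ 0.4241 -0.1825  0.1209]
```

View pics/c10.png

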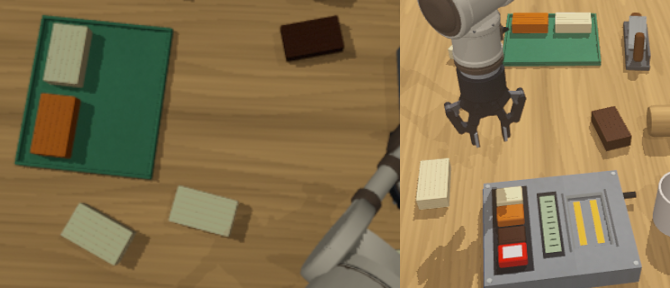

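Both placed blanks lie in the tray (crop 68,55 and 55,125), and the dark blank has not moved. The mallet is close behind it, so I'll open the fingers only about 70 mm.

Emit:
jog_arm(
  series=[
    [0.2, 0.87, 0, -0.06],
    [0.2, 0.87, 0, 0],
    [0.2, 0.87, 0, 0],
    [0.2, 0.87, 0, 0],
    [0.2, 0.87, 0, 0],
    [0.2, 0.87, 0, 0],
    [0.2, 0.87, 0, 0],
    [0.2, 0.87, 0, 0],
    [0.2, 0.87, 0, 0],
    [0.24, 0.8, 0, 0],
  ],
  hand=0.83,
)

```text
t: 47.9
tool_pos: [0.6634, -0.0628, 0.1204]
tcp_rot: [[-0.229, 0.973, 0.0], [0.973, 0.229, -0.0], [-0.0, 0.0, -1.0]]
wrist_force: [0.5, -0.5, -0.3]
grip_width: 0.0704
finger_force: 0.0
```

Emit:
jog_arm(
  series=[
    [0, 0, 0, 0],
    [0, 0, 0, 0],
    [0, 0, 0, 0],
  ],
)

```text
t: 48.15
tool_pos: [0.6613, -0.0634, 0.1203]
tcp_rot: [[-0.229, 0.973, -0.001], [0.973, 0.229, -0.0], [0.0, -0.001, -1.0]]
wrist_force: [-0.0, 0.8, 0.2]
grip_width: 0.0708
finger_force: 0.0
```

```bash
python3 -c "
from h import *
plan(.6625,-.0629,.012,103.2)
print(ray('top',[(350,168),(370,165)],.034),readout.state()['tcp_rot'])"
```

```text
t48.1 th0 103.2 turn 0.01 shift [0.01 0.04 3.61] j6 -19 F [-0.   0.8  0.2] w 0.0708 [ 0.6613 -0.0634  0.1203]
[[ 0.72872132 -0.06228454  0.034     ]
 [ 0.73699294 -0.10308762  0.034     ]] [[-2.29115894e-01  9.73398275e-01 -1.30575142e-03]
 [ 9.73399121e-01  2.29116016e-01 -5.76718310e-05]
 [ 2.43030903e-04 -1.28423082e-03 -9.99999146e-01]]
```

Emit:
jog_arm(
  series=[
    [0, 0.04, 0.7, 0],
    [0, 0, 0.8, 0],
    [0, 0, 0.8, 0],
    [0, 0, 0.7, 0],
    [0, 0, 0.4, 0],
    [0, 0, 0.2, 0],
    [0, 0, 0, 0],
    [0, 0, 0, 0],
  ],
)

```text
t: 48.82
tool_pos: [0.6635, -0.0629, 0.0139]
tcp_rot: [[-0.229, 0.973, 0.001], [0.973, 0.229, -0.0], [-0.001, 0.001, -1.0]]
wrist_force: [0.0, -0.5, 0.4]
grip_width: 0.0709
finger_force: 0.0
```

Emit:
jog_arm(
  series=[
    [0, 0, 0, 0],
    [0, 0, 0, 0],
    [0, 0, 0, 0],
    [0, 0, 0, 0],
    [0, 0, 0, 0],
    [0, 0, 0, 0],
  ],
  hand=0,
)

```text
t: 49.32
tool_pos: [0.6648, -0.0629, 0.0153]
tcp_rot: [[-0.23, 0.973, 0.004], [0.973, 0.23, -0.001], [-0.002, 0.003, -1.0]]
wrist_force: [-1.0, -0.2, 7.1]
grip_width: 0.0541
finger_force: 65.5
```

Emit:
jog_arm(
  series=[
    [0, 0, -0.3, 0],
    [0, 0, -0.7, 0],
    [0, 0, -0.7, 0],
    [0, 0, -0.7, 0],
    [0, 0, -0.7, 0],
    [0, 0, -0.4, 0],
    [0, 0, 0, 1],
    [0, 0, 0, 1],
    [0, 0, 0, 0.1],
    [0, 0, 0, 0],
  ],
)

```text
t: 50.15
tool_pos: [0.6626, -0.0623, 0.1175]
tcp_rot: [[-0.05, 0.999, -0.001], [0.999, 0.05, 0.0], [0.0, -0.001, -1.0]]
wrist_force: [0.1, -0.8, -1.4]
grip_width: 0.0543
finger_force: 64.7
```

```bash
python3 -c "
from h import *
plan(.589,-.3105,.115,92.7)"
```

```text
t50.1 th0 92.9 turn 0.04 shift [-8.15 -2.84  0.08] j6 -30 F [ 0.1 -0.8 -1.4] w 0.0543 [ 0.6626 -0.0623  0.1175]
```

Emit:
jog_arm(
  series=[
    [-0.82, -0.28, 0, 0.04],
    [-0.82, -0.28, 0, 0],
    [-0.82, -0.28, 0, 0],
    [-0.82, -0.28, 0, 0],
    [-0.82, -0.28, 0, 0],
    [-0.82, -0.28, 0, 0],
    [-0.82, -0.28, 0, 0],
    [-0.82, -0.28, 0, 0],
    [-0.82, -0.28, 0, 0],
    [-0.77, -0.32, 0, 0],
  ],
)

```text
t: 50.98
tool_pos: [0.5883, -0.3116, 0.1174]
tcp_rot: [[-0.047, 0.999, -0.001], [0.999, 0.047, 0.0], [0.001, -0.001, -1.0]]
wrist_force: [0.1, -0.5, -0.9]
grip_width: 0.0543
finger_force: 64.7
```

Emit:
jog_arm(
  series=[
    [0, 0, 0, 0],
    [0, 0, 0, 0],
    [0, 0, 0, 0],
    [0, 0, 0, 0],
  ],
)

```text
t: 51.32
tool_pos: [0.5892, -0.3093, 0.1176]
tcp_rot: [[-0.047, 0.999, -0.0], [0.999, 0.047, 0.001], [0.001, -0.0, -1.0]]
wrist_force: [0.8, 0.1, -1.0]
grip_width: 0.0541
finger_force: 64.7
```

```bash
python3 -c "
from h import *
im=grab('side','s11')
plan(.589,-.3105,.0525,92.7)
cv2.imwrite('pics/s11c.png',cv2.resize(cv2.imread('pics/s11.png')[260:460,220:440],None,fx=2.7,fy=2.7))"
```

```text
t51.4 th0 92.7 turn -0.00 shift [-0.04 -0.01  2.17] j6 -30 F [ 0.5  0.3 -1.6] w 0.0542 [ 0.5893 -0.3093  0.1177]
```

View pics/s11c.png

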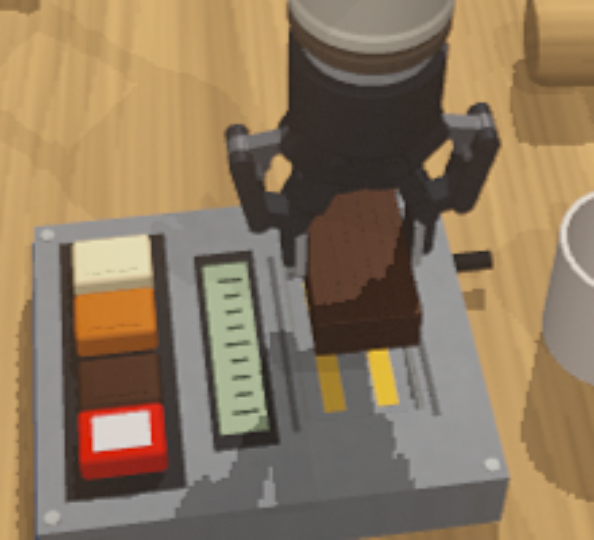

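The dark key is latched (crop 118,378). The blank's lower edge runs (315,355)-(421,346), over the well as before.

Emit:
jog_arm(
  series=[
    [-0.04, 0, 0.6, 0],
    [0, 0, 0.6, 0],
    [0, 0, 0.5, 0],
    [0, 0, 0.2, 0],
    [0, 0, 0.1, 0],
    [0, 0, 0.1, 0],
    [0, 0, 0.05, 0],
    [0, 0, 0, 0],
    [0, 0, 0, 0],
    [0, 0, 0, 0],
  ],
)

```text
t: 52.2
tool_pos: [0.5893, -0.3109, 0.0545]
tcp_rot: [[-0.045, 0.999, -0.0], [0.999, 0.045, 0.001], [0.001, -0.0, -1.0]]
wrist_force: [-2.4, 5.6, 2.3]
grip_width: 0.0542
finger_force: 65.0
```

```bash
python3 -c "
from h import *
plan(.589,-.3105,.0525,92.7)"
```

```text
t52.2 th0 92.6 turn -0.02 shift [ 0.01 -0.01  0.07] j6 -30 F [-2.4  5.6  2.3] w 0.0542 [ 0.5893 -0.3109  0.0545]
```

Emit:
jog_arm(
  series=[
    [0.04, 0, 0.04, 0],
    [0, 0, 0, 0],
    [0, 0, 0, 0],
    [0, 0, 0, 0],
  ],
)

```text
t: 52.53
tool_pos: [0.5893, -0.3109, 0.0544]
tcp_rot: [[-0.045, 0.999, 0.0], [0.999, 0.045, -0.001], [-0.001, 0.0, -1.0]]
wrist_force: [-4.7, 3.5, 6.1]
grip_width: 0.0545
finger_force: 65.4
```

Emit:
jog_arm(
  series=[
    [0, 0, 0, 0],
    [0, 0, 0, 0],
    [0, 0, 0, 0],
    [0, 0, 0, 0],
    [0, 0, -0.3, 0],
    [0, 0, -0.6, 0],
    [0, 0, -0.8, 0],
    [0, 0, -0.8, 0],
    [0, 0, 0, 0],
    [0, 0, 0, 0],
  ],
  hand=1,
)

```text
t: 53.37
tool_pos: [0.5904, -0.3115, 0.1301]
tcp_rot: [[-0.045, 0.999, 0.004], [0.999, 0.045, -0.003], [-0.003, 0.004, -1.0]]
wrist_force: [-0.4, -0.2, -0.9]
grip_width: 0.0853
finger_force: 0.0
```

```bash
python3 -c "
from h import *
im=grab('side','s12')
plan(.589,-.3105,.0525,92.7)
cv2.imwrite('pics/s12c.png',cv2.resize(cv2.imread('pics/s12.png')[300:460,220:420],None,fx=3,fy=3))"
```

```text
t53.4 th0 92.6 turn -0.03 shift [ 0.01 -0.01  2.52] j6 -30 F [ 0.6 -0.7 -0.2] w 0.0853 [ 0.5893 -0.3107  0.128 ]
```

View pics/s12c.png

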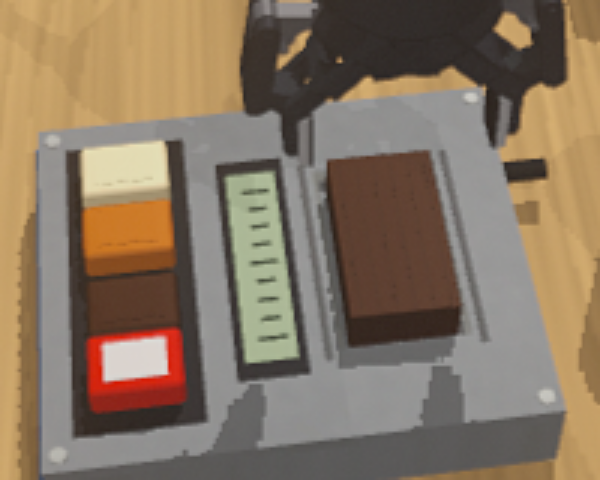

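Emit:
jog_arm(
  series=[
    [0, 0, 0, 0],
    [0, 0, 0, 0],
    [0, 0, 0, 0],
    [0, 0, 0, 0],
    [0, 0, 0, 0],
    [0, 0, 0, 0],
    [0, 0, 0, 0],
    [0, 0, 0, 0],
    [0, 0, 0, 0],
    [0, 0, 0, 0],
  ],
)

```text
t: 54.25
tool_pos: [0.589, -0.3105, 0.1272]
tcp_rot: [[-0.045, 0.999, 0.0], [0.999, 0.045, -0.0], [-0.0, 0.0, -1.0]]
wrist_force: [0.7, 0.8, -1.2]
grip_width: 0.0855
finger_force: 0.0
```

Emit:
jog_arm(
  series=[
    [0, 0, 0, 0],
    [0, 0, 0, 0],
    [0, 0, 0, 0],
    [0, 0, 0, 0],
    [0, 0, 0, 0],
    [0, 0, 0, 0],
    [0, 0, 0, 0],
    [0, 0, 0, 0],
    [0, 0, 0, 0],
    [0, 0, 0, 0],
  ],
)

```text
t: 55.08
tool_pos: [0.589, -0.3105, 0.1272]
tcp_rot: [[-0.045, 0.999, 0.0], [0.999, 0.045, -0.0], [-0.0, 0.0, -1.0]]
wrist_force: [-0.1, -0.4, 0.1]
grip_width: 0.0853
finger_force: 0.0
```

Emit:
jog_arm(
  series=[
    [0, 0, 0, 0],
    [0, 0, 0, 0],
    [0, 0, 0, 0],
    [0, 0, 0, 0],
    [0, 0, 0, 0],
    [0, 0, 0, 0],
  ],
)

```text
t: 55.58
tool_pos: [0.589, -0.3105, 0.1272]
tcp_rot: [[-0.045, 0.999, 0.0], [0.999, 0.045, 0.0], [0.0, 0.0, -1.0]]
wrist_force: [0.1, 0.5, 0.1]
grip_width: 0.0853
finger_force: 0.0
```

The dark blank is seated the same way (top corners at crop (328,160)-(459,305)) with its key down. Next: tray, near row.

Emit:
jog_arm(
  series=[
    [0, 0, 0.8, 0],
    [0, 0, 0.8, 0],
    [0, 0, 0.6, 0],
    [0, 0, 0.28, 0],
    [0, 0, 0, 0],
    [0, 0, 0, 0],
  ],
)

```text
t: 56.08
tool_pos: [0.5892, -0.3106, 0.0531]
tcp_rot: [[-0.045, 0.999, 0.0], [0.999, 0.045, -0.0], [-0.0, 0.0, -1.0]]
wrist_force: [0.8, -0.8, -0.1]
grip_width: 0.0857
finger_force: 0.0
```

Emit:
jog_arm(
  series=[
    [0, 0, 0, 0],
    [0, 0, 0, 0],
    [0, 0, 0, 0],
    [0, 0, 0, 0],
    [0, 0, 0, 0],
    [0, 0, 0, 0],
  ],
  hand=0,
)

```text
t: 56.58
tool_pos: [0.5902, -0.3113, 0.055]
tcp_rot: [[-0.045, 0.999, 0.003], [0.999, 0.045, -0.002], [-0.002, 0.003, -1.0]]
wrist_force: [0.1, 1.2, 6.0]
grip_width: 0.0544
finger_force: 65.6
```

Emit:
jog_arm(
  series=[
    [0, 0, -0.2, 0],
    [0, 0, -0.4, 0],
    [0, 0, -0.7, 0],
    [0, 0, -0.7, 0],
    [0, 0, -0.5, 0],
    [0, 0, 0, 0],
  ],
)

```text
t: 57.08
tool_pos: [0.5912, -0.3122, 0.1333]
tcp_rot: [[-0.045, 0.999, 0.007], [0.999, 0.045, -0.005], [-0.005, 0.006, -1.0]]
wrist_force: [0.3, -0.3, 0.3]
grip_width: 0.0541
finger_force: 64.8
```

Emit:
jog_arm(
  series=[
    [0, 0, 0, -1],
    [0, 0, 0, -1],
    [0, 0, 0, -1],
    [0, 0, 0, -1],
    [0, 0, 0, -1],
    [0, 0, 0, -1],
    [0, 0, 0, -1],
    [0, 0, 0, -1],
    [0, 0, 0, -1],
  ],
)

```text
t: 57.83
tool_pos: [0.5884, -0.3101, 0.1268]
tcp_rot: [[-0.741, 0.672, -0.001], [0.672, 0.741, 0.001], [0.002, -0.0, -1.0]]
wrist_force: [-0.8, -0.0, -0.8]
grip_width: 0.0546
finger_force: 64.8
```

Emit:
jog_arm(
  series=[
    [0, 0, 0, -1],
    [0, 0, 0, -1],
    [0, 0, 0, -1],
    [0, 0, 0, -1],
    [0, 0, 0, -1],
    [0, 0, 0, -1],
    [0, 0, 0, -1],
    [0, 0, 0, -0.78],
    [0, 0, 0, 0],
  ],
)

```text
t: 58.58
tool_pos: [0.5885, -0.3101, 0.1268]
tcp_rot: [[-0.998, 0.06, -0.001], [0.06, 0.998, 0.001], [0.001, 0.001, -1.0]]
wrist_force: [-0.5, -0.4, -1.5]
grip_width: 0.0541
finger_force: 64.8
```

```bash
python3 -c "
from h import *
plan(.5524,.2343,.12,176.5)"
```

```text
t58.6 th0 176.6 turn 0.01 shift [ 2.31 18.04  0.23] j6 -64 F [-0.5 -0.4 -1.5] w 0.0541 [ 0.5885 -0.3101  0.1268]
```

Emit:
jog_arm(
  series=[
    [0.12, 0.9, 0, 0],
    [0.12, 0.9, 0, 0],
    [0.12, 0.9, 0, 0],
    [0.12, 0.9, 0, 0],
    [0.12, 0.9, 0, 0],
    [0.12, 0.9, 0, 0],
    [0.12, 0.9, 0, 0],
    [0.12, 0.9, 0, 0],
    [0.12, 0.9, 0, 0],
    [0.12, 0.9, 0, 0],
  ],
)

```text
t: 59.42
tool_pos: [0.569, -0.0374, 0.1273]
tcp_rot: [[-0.998, 0.064, -0.001], [0.064, 0.998, 0.0], [0.001, 0.0, -1.0]]
wrist_force: [-0.1, 0.1, -1.4]
grip_width: 0.0538
finger_force: 64.8
```

Emit:
jog_arm(
  series=[
    [0.11, 0.9, 0, 0],
    [0.11, 0.9, 0, 0],
    [0.11, 0.9, 0, 0],
    [0.11, 0.9, 0, 0],
    [0.11, 0.9, 0, 0],
    [0.11, 0.9, 0, 0],
    [0.11, 0.9, 0, 0],
    [0.11, 0.9, 0, 0],
    [0.11, 0.9, 0, 0],
    [0.11, 0.9, 0, 0],
  ],
)

```text
t: 60.25
tool_pos: [0.5527, 0.234, 0.1273]
tcp_rot: [[-0.998, 0.064, -0.001], [0.064, 0.998, -0.0], [0.001, -0.0, -1.0]]
wrist_force: [0.4, 0.8, -0.9]
grip_width: 0.0544
finger_force: 64.8
```

Emit:
jog_arm(
  series=[
    [0, 0, 0, 0],
    [0, 0, 0, 0],
    [0, 0, 0, 0],
    [0, 0, 0, 0],
    [0, 0, 0, 0],
  ],
)

```text
t: 60.67
tool_pos: [0.5535, 0.2316, 0.1277]
tcp_rot: [[-0.998, 0.063, -0.0], [0.063, 0.998, -0.0], [0.0, -0.0, -1.0]]
wrist_force: [0.1, -0.3, 0.2]
grip_width: 0.0546
finger_force: 64.8
```

```bash
python3 -c "
from h import *
plan(.5524,.2343,.021,176.5)"
```

```text
t60.7 th0 176.4 turn -0.03 shift [0.04 0.09 3.56] j6 -64 F [ 0.1 -0.3  0.2] w 0.0546 [0.5535 0.2316 0.1277]
```

Emit:
jog_arm(
  series=[
    [0.04, 0.09, 0.8, 0],
    [0, 0, 0.8, 0],
    [0, 0, 0.8, 0],
    [0, 0, 0.6, 0],
    [0, 0, 0.4, 0],
    [0, 0, 0.14, 0],
    [0, 0, 0, 0],
    [0, 0, 0, 0],
    [0, 0, 0, 0],
  ],
)

```text
t: 61.42
tool_pos: [0.553, 0.2352, 0.0221]
tcp_rot: [[-0.998, 0.062, 0.001], [0.062, 0.998, 0.0], [-0.001, 0.0, -1.0]]
wrist_force: [-0.5, -0.0, -0.6]
grip_width: 0.0544
finger_force: 65.9
```

Emit:
jog_arm(
  series=[
    [0, 0, 0, 0],
    [0, 0, 0, 0],
    [0, 0, 0, 0],
    [0, 0, 0, 0],
    [0, 0, -0.4, 0],
    [0, 0, -0.8, 0],
    [0, 0, -0.8, 0],
    [0, 0, -0.8, 0],
    [0, 0, -0.8, 0],
    [0, 0, 0, 0],
  ],
  hand=1,
)

```text
t: 62.25
tool_pos: [0.5561, 0.2364, 0.1368]
tcp_rot: [[-0.998, 0.061, 0.011], [0.061, 0.998, 0.002], [-0.011, 0.003, -1.0]]
wrist_force: [0.7, -0.5, 0.4]
grip_width: 0.0855
finger_force: 0.0
```

Emit:
jog_arm(
  series=[
    [0, -0.9, 0, 1],
    [0, -0.9, 0, 1],
    [0, -0.9, 0, 1],
    [0, -0.9, 0, 1],
    [0, -0.9, 0, 1],
    [0, 0, 0, 1],
    [0, 0, 0, 1],
  ],
  hand=0,
)

```text
t: 62.83
tool_pos: [0.5205, 0.1039, 0.13]
tcp_rot: [[-0.778, 0.628, 0.0], [0.628, 0.778, -0.0], [-0.0, -0.0, -1.0]]
wrist_force: [0.1, 0.3, -0.2]
grip_width: 0.0013
finger_force: 0.0
```

Emit:
jog_arm(
  series=[
    [0, 0, 0, 1],
    [0, 0, 0, 1],
    [0, 0, 0, 1],
    [0, 0, 0, 1],
    [0, 0, 0, 1],
    [0, 0, 0, 1],
    [0, 0, 0, 1],
    [0, 0, 0, 1],
    [0, 0, 0, 1],
    [0, 0, 0, 0.7],
  ],
)

```text
t: 63.67
tool_pos: [0.521, 0.1053, 0.13]
tcp_rot: [[-0.048, 0.999, 0.0], [0.999, 0.048, 0.0], [-0.0, 0.0, -1.0]]
wrist_force: [-0.5, -0.2, -0.9]
grip_width: -0.0002
finger_force: 0.0
```

```bash
python3 -c "
from h import *
plan(.459,-.374,.087,92.7)"
```

```text
t63.7 th0 92.7 turn 0.01 shift [-15.86  -2.82   1.43] j6 -42 F [-0.5 -0.2 -0.9] w -0.0002 [0.521  0.1053 0.13  ]
```

Emit:
jog_arm(
  series=[
    [-0.88, -0.16, 0, 0],
    [-0.88, -0.16, 0, 0],
    [-0.88, -0.16, 0, 0],
    [-0.88, -0.16, 0, 0],
    [-0.88, -0.16, 0, 0],
    [-0.88, -0.16, 0, 0],
    [-0.88, -0.16, 0, 0],
    [-0.88, -0.16, 0, 0],
    [-0.88, -0.16, 0, 0],
    [-0.88, -0.16, 0, 0],
  ],
)

```text
t: 64.5
tool_pos: [0.4864, -0.1622, 0.1301]
tcp_rot: [[-0.052, 0.999, 0.0], [0.999, 0.052, -0.0], [-0.0, 0.0, -1.0]]
wrist_force: [0.4, -0.2, -1.3]
grip_width: -0.0
finger_force: 0.0
```

Emit:
jog_arm(
  series=[
    [-0.88, -0.15, 0, 0],
    [-0.88, -0.15, 0, 0],
    [-0.88, -0.15, 0, 0],
    [-0.88, -0.15, 0.2, 0],
    [-0.88, -0.15, 0.4, 0],
    [-0.88, -0.15, 0.4, 0],
    [-0.88, -0.15, 0.4, 0],
    [-0.9, -0.17, 0, 0],
    [0, 0, 0, 0],
    [0, 0, 0, 0],
  ],
)

```text
t: 65.33
tool_pos: [0.4608, -0.3755, 0.0878]
tcp_rot: [[-0.05, 0.999, 0.0], [0.999, 0.05, -0.0], [-0.0, 0.0, -1.0]]
wrist_force: [0.3, 0.3, 0.7]
grip_width: -0.0005
finger_force: 0.0
```

Emit:
jog_arm(
  series=[
    [0, 0, 0, 0],
    [0, 0, 0, 0],
  ],
)

```text
t: 65.5
tool_pos: [0.4615, -0.3733, 0.0879]
tcp_rot: [[-0.053, 0.999, 0.0], [0.999, 0.053, 0.0], [0.0, 0.0, -1.0]]
wrist_force: [-0.2, -0.4, 0.4]
grip_width: -0.0001
finger_force: 0.0
```

```bash
python3 -c "
from h import *
plan(.459,-.374,.0535,92.7)"
```

```text
t65.5 th0 93.0 turn 0.07 shift [-0.02 -0.08  1.15] j6 -42 F [-0.2 -0.4  0.4] w -0.0001 [ 0.4615 -0.3733  0.0879]
```

Emit:
jog_arm(
  series=[
    [-0.02, -0.08, 0.4, 0],
    [0, 0, 0.3, 0],
    [0, 0, 0.22, 0],
    [0, 0, 0.15, 0],
    [0, 0, 0.1, 0],
    [0, 0, 0.02, 0],
    [0, 0, 0, 0],
    [0, 0, 0, 0],
    [0, 0, 0, 0],
  ],
)

```text
t: 66.25
tool_pos: [0.459, -0.3747, 0.0538]
tcp_rot: [[-0.053, 0.999, -0.001], [0.999, 0.053, 0.001], [0.001, -0.001, -1.0]]
wrist_force: [-3.8, 5.1, 17.7]
grip_width: -0.0001
finger_force: 9.0
```

Emit:
jog_arm(
  series=[
    [0, 0, -0.3, 0],
    [0, 0, -1, 0],
    [0, 0, -1, 0],
    [0, 0, -1, 0],
    [0, 0, -0.8, 0],
    [-0.5, -0.9, 0, 0],
    [-0.5, -0.9, 0, 0],
    [-0.5, -0.9, 0, 0],
    [0, 0, 0, 0],
    [0, 0, 0, 0],
  ],
)

```text
t: 67.08
tool_pos: [0.3792, -0.4243, 0.1741]
tcp_rot: [[-0.049, 0.999, -0.001], [0.999, 0.049, 0.001], [0.001, -0.0, -1.0]]
wrist_force: [0.0, -0.2, -1.6]
grip_width: 0.0
finger_force: 0.0
```

```bash
python3 -c "
from h import *
im=grab('top','t13')
for k in ('mid','dark','pale'):
    for f in find('top',im,k,300): print(k,*f[:2])
grab('side','s13')
a=cv2.imread('pics/t13.png')[80:400,100:560];b=cv2.imread('pics/s13.png')[140:460,140:440]
cv2.imwrite('pics/c13.png',np.hstack([cv2.resize(a,(460,320)),cv2.resize(b,(300,320))]))
"
```

```text
mid [471. 306.] [ 0.4585 -0.3071 46.3682 33.7033  2.5563]
mid [142. 270.] [ 0.5013  0.341  95.4829 54.8257 -3.821 ]
dark [492. 306.] [ 0.4612 -0.3475 44.448  36.0747  2.5564]
dark [198. 246.] [ 0.5529  0.235  95.7659 54.9608 -3.9688]
pale [403. 378.] [  0.3111  -0.1846  96.8072  45.6616 -82.8054]
pale [177. 356.] [ 0.3382  0.2553 94.3488 55.0353 64.402 ]
pale [262. 338.] [ 0.379   0.0952 94.4954 54.258  77.7675]
pale [452. 306.] [ 0.4567 -0.2687 42.5072 29.468   2.5656]
pale [152. 212.] [ 0.6187  0.335  95.514  54.9462 -3.6857]
```

View pics/c13.png

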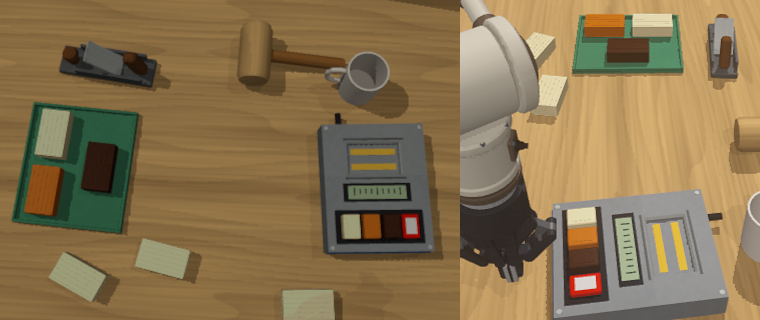

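```bash
python3 -c "
from h import *
I=[cv2.imread(f'pics/{n}.png')[410:445,243:290].astype(int) for n in('side0','s13','s2','s12')]
print([np.abs(I[1]-i).mean().round(1) for i in I])
I=[cv2.imread(f'pics/{n}.png')[345:445,243:285].astype(int) for n in('side0','s13','s12')]
print([np.abs(I[1]-i).mean().round(1) for i in I])
print(readout.state()['qvel'].round(2))"
```

```text
[np.float64(4.6), np.float64(0.0), np.float64(20.4), np.float64(19.9)]
[np.float64(4.7), np.float64(0.0), np.float64(9.8)]
[ 0.98  0.18 -0.41 -0.12  0.03 -0.14]
```

The key area now matches the starting picture: red key latched, the others up. All three blanks lie in the tray.

Emit:
jog_arm(
  series=[
    [0, 0, 0, 0],
    [0, 0, 0, 0],
    [0, 0, 0, 0],
    [0, 0, 0, 0],
  ],
)

```text
t: 67.52
tool_pos: [0.3808, -0.4238, 0.1748]
tcp_rot: [[-0.053, 0.999, 0.0], [0.999, 0.053, 0.0], [0.0, 0.0, -1.0]]
wrist_force: [-0.0, 0.4, 0.1]
grip_width: 0.0001
finger_force: 0.0
```

```bash
python3 -c "
from rig import hand_in
print(hand_in())"
```

```text
the job is handed in; nothing more can be done
None
```

I handed the job in at about 68 s; no verdict came back, but by the camera pictures all three blanks (spruce, cherry, wenge) sat in the well for over 2 s with their own key down, now lie flat in the tray, and the meter is back on standby.

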